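# Fetch the bottom-bracket shell from behind the clutter

## Robot

A 7-joint arm with a two-finger parallel gripper is mounted at the origin on the work surface. World frame = base frame: x ahead of the robot, y to its left, z up, the work surface at z = 0. Lengths are in m, angles in rad, forces in N, time in s.
With the tool pointing down it reaches from about 0.425 to 0.825 m from the base axis. Payload 3.6 kg.
Tool frame: the origin (TCP) lies midway between the tips of the shut fingers; the grasp point (between the pads) lies 19 mm behind it (r.hold_point_z is the distance from the TCP to the grasp point, in m); x points along the fingers, y is the direction in which the jaws open and shut, and the axes are right-handed (so a half turn about x gives the same grasp; the last joint's range is limited). The gripper opens to 93 mm and grips with 3 to 60 N. Pads are 15 mm wide; open, the fingers measure 128 mm over their backs; the gripper's body (75 mm by 188 mm) begins 65 mm behind the grasp point.
Start: joints at [1.246, 0.615, -0.013, 1.423, 0.008, 1.103, -0.04], TCP at [0.191, -0.621, 0.219] pointing down, gripper open.
Joint ranges: [-3.12, 3.12], [-0.3, 2.06], [-1.34, 1.32], [0.26, 2.42], [-1.36, 4.5], [0.01, 1.98], [-2.84, 2.84]. Speed limits (rad/s): [2.79, 2.79, 3.14, 3.14, 3.14, 3.14, 3.14].

## Interface

Orientations are given as a unit quaternion [x, y, z, w].
In Python, from station import r gives the robot as it stands.
- The arm moves only by the tool move_arm, never from a script. Its argument "rows" is a list of rows, each an object with "jaw": the finger opening in cm, from 0 to 9.3; "slide": the shift along the tool's x, y, z in cm, a list of three; "rot": the turn, a rotation vector about the tool's x, y, z in degrees, a list of three. A call has 1 to 8 rows; each row is the pose to reach, as a shift and turn from the pose measured when the call began, along the tool's axes at that moment; what a row does not reach only later rows make up. A row lasts 1/10 s, in which the tool goes at most 50 mm and 8.59 degrees, less where a joint would pass 70% of its speed; a pose out of reach is approached as far as the arm can. A call with a gripper value outside its range is refused whole. The fingers move at their own pace and stop on an object; "force" is the grip in N (left out, the last holds). Time passes only in rows, so rows that repeat a pose let the fingers close. It gives the time, the measured TCP pose, the force and the opening at its end, in the units of the state.
- r.get_state(): the state, without advancing time (a new reading comes with each control period).
- r.camera(name): name is "scene" or "top" or "wrist"; returns a dict with "image" (480x640x3 uint8, blue, green, red), "fx", "fy", "cx", "cy" (pixels), "k1" (the pictures are not rectified: a ray, as slopes to the right and down, at radius r is drawn at 1 + k1 r^2 times it, then the intrinsics apply), "extrinsics" (4x4, takes a point from world to camera coordinates). Camera axes: x right, y down, z forward; pixel columns grow to the right and rows downward; lengths in m; the calibration is good to about 2 mm. A picture is of the moment at which its call begins. There is no depth.
- r.sign_off(): hands the job in, once; it reports no verdict.
The state is a dict: "t": time; "joint_positions": joint angles; "qvel": joint speeds; "effort": joint torques, N m; "eef_pos": TCP position; "orientation": TCP orientation; "contact_force": force on the tool from outside, world axes, zero at the start; "torque": the same for the moment, N m; "grip_width": finger opening in m.
Only numpy, scipy, OpenCV 4.12 (cv2) and the standard library are available. Lean on these libraries where they do the work, as an engineer would, in place of code of your own. Each camera call takes 0.05 s, during which the arm holds its last target. There are 200 camera calls.

## Task

The short bottom-bracket shell stands boxed in at the back of the aluminium parts tray. First move the jar, the bottle and the head tube out of the way, all three standing upright on the black side mat; then fetch the shell and stand it over the brass post of the jig, fully down on the jig's plate; and only then put the jar, the bottle and the head tube back, each upright and centred on the same rubber seat of the tray on which it stood at the start. Do not knock any of them over.

Things in the scene. Friction and masses are not known exactly. Their poses are not given: they have to be found in the camera images.
- jar_mid (a point): White round flux jar with a steel lid, 56 mm across, 85 mm tall, 0.3 kg, loose, standing on one of the three seats. The point is on its axis half-way up (42.5 mm above its underside); z up.
- bottle_mid (a point): Amber bottle with a narrower neck and a black cap, 48 mm across the body, 96 mm tall, 0.25 kg, loose, standing on one of the three seats. The body is full width from 5 to 58 mm above its underside, then tapers to a 23 mm cap. The point is on its axis half-way up (48 mm above its underside); z up.
- headtube_mid (a point): Head tube: bare steel tube, 44 mm outside diameter, 90 mm long, 0.25 kg, loose, standing on end on one of the three seats, taller than the shell. Gripped 25 to 35 mm below its upper rim it leaves room for the gripper's body above. The point is on its axis half-way up (45 mm above its underside); z up.
- shell_mid (a point): Bottom-bracket shell, the thing to fetch: short bare steel tube, 41 mm outside and 34 mm inside diameter, 68 mm long, 0.16 kg, loose, standing on end on the tray floor (3 mm above the table) behind one seat and between the two others, about 60 mm from the centre of each. The point is on its axis half-way up (34 mm above its underside); z up.
- seat1: Rubber seat of the tray, a fixed round black disc of 60 mm diameter, 3 mm thick on the tray's 3 mm floor; its top is 6 mm above the table. This one is in front of the shell (on the robot's side). Origin: centre of its underside, z up, x away from the robot along the tray. The tray itself is fixed, 190 mm by 250 mm with a lip 15 mm high, and turned as the seats are.
- seat2: Rubber seat as seat1, to the left of the shell (the tray's +y side, seen from the robot). Which of jar, bottle and head tube stands on which seat changes with every start.
- seat3: Rubber seat as seat1, to the right of the shell (the tray's -y side).
- mat: The side area: fixed flat black rubber mat, 260 mm along its x, 120 mm along its y, 4 mm thick, on one side of the tray (left or right). Origin: centre of its underside, on the table. The axes of the three things must stand over it.
- jig_seat (a point): The jig: fixed square aluminium plate 100 x 100 mm, 16 mm thick, with an upright brass post of 20 mm diameter in its middle, 36 mm high above the plate with its top 10 mm tapered to 10 mm diameter. On the other side of the tray from the mat. The point is on the post's axis at the top face of the plate (16 mm above the table), z up. The shell goes over the post and rests on the plate.

How it is judged:
On the way, in this order (a step that is already met when the one before it is completed fails the run):
1. jar, bottle and head tube all stand released on the side mat (x of jar_mid in the frame of mat between -0.13 and 0.13 m and y of jar_mid in the frame of mat between -0.06 and 0.06 m and z of jar_mid in the frame of mat below 0.0525 m and angle between each of jar_mid, bottle_mid, headtube_mid's own z axis and vertical below 0.12 rad and x of bottle_mid in the frame of mat between -0.13 and 0.13 m and y of bottle_mid in the frame of mat between -0.06 and 0.06 m and z of bottle_mid in the frame of mat below 0.058 m and x of headtube_mid in the frame of mat between -0.13 and 0.13 m and y of headtube_mid in the frame of mat between -0.06 and 0.06 m and z of headtube_mid in the frame of mat below 0.055 m and contact force between the fingers and jar below 0.1 N and contact force between the fingers and bottle below 0.1 N and contact force between the fingers and headtube below 0.1 N), for 0.2 s.
2. with the three still standing on the mat, the shell is down over the jig post and released (x of jar_mid in the frame of mat between -0.13 and 0.13 m and y of jar_mid in the frame of mat between -0.06 and 0.06 m and z of jar_mid in the frame of mat below 0.0525 m and angle between each of jar_mid, bottle_mid, headtube_mid's own z axis and vertical below 0.12 rad and x of bottle_mid in the frame of mat between -0.13 and 0.13 m and y of bottle_mid in the frame of mat between -0.06 and 0.06 m and z of bottle_mid in the frame of mat below 0.058 m and x of headtube_mid in the frame of mat between -0.13 and 0.13 m and y of headtube_mid in the frame of mat between -0.06 and 0.06 m and z of headtube_mid in the frame of mat below 0.055 m and horizontal distance between shell_mid and jig_seat below 0.009 m and z of shell_mid in the frame of jig_seat below 0.039 m and angle between shell_mid's own z axis and vertical below 0.1 rad and contact force between the fingers and shell below 0.1 N), for 0.2 s.
At the end, for the whole second after the job is handed in: Jar, bottle and head tube at rest, upright within 0.1 rad, each centre within 15 mm of where it started, on its own seat; shell at rest over the jig post, axis within 9 mm of the post's, upright within 0.1 rad, foot within 5 mm of the plate; all released (distance of each of jar_mid, bottle_mid, headtube_mid from where it was at the start of the episode below 0.015 m and angle between each of jar_mid, bottle_mid, headtube_mid, shell_mid's own z axis and vertical below 0.1 rad and linear speed of each of jar, bottle, headtube, shell below 0.02 m/s and horizontal distance between shell_mid and jig_seat below 0.009 m and z of shell_mid in the frame of jig_seat below 0.039 m); the robot touches nothing.
It fails at once if the jar is knocked over (angle between jar_mid's own z axis and vertical above 0.6 rad).
It fails at once if the bottle is knocked over (angle between bottle_mid's own z axis and vertical above 0.6 rad).
It fails at once if the head tube is knocked over (angle between headtube_mid's own z axis and vertical above 0.6 rad).
It fails at once if the shell is knocked over (angle between shell_mid's own z axis and vertical above 0.6 rad).
It also fails if it takes over 141 s, if anything falls off the work surface, if the arm or the gripper's body presses on something with over 40 N, if the wrist force passes 120 N, or if a joint passes its speed limit or range.

## Working session

There is one attempt and no reset: what is moved stays moved. The work goes in short steps, Python scripts to look and compute and a tool call to move; the robot and the scene stay as the last step left them, time stands still between calls to the robot, and variables do not carry over. Pictures are saved under pics/ and viewed, about 12 in all and at most 16, crops included, and the job is handed in when it is done.

Besides the shell and the picture viewer there is one more tool, called after "Emit:" by a JSON object that holds its "op" and its "data", one argument or row to a line. move_arm: Moves the arm, as the interface text tells. Its arguments: {"type":"object","properties":{"rows":{"type":"array","items":{"type":"object","properties":{"jaw":{"type":"number"},"slide":{"type":"array","items":{"type":"number"}},"rot":{"type":"array","items":{"type":"number"}}}}},"force":{"type":"number"}},"required":["rows"]}

```bash
ls; mkdir -p pics; python3 - <<'E'
from station import r
import cv2
s=r.get_state()
for k,v in s.items(): print(k,v)
print(r.hold_point_z)
for n in ("scene","top"):
    c=r.camera(n); cv2.imwrite(f"pics/{n}0.png",c["image"]); print(n,[c[k] for k in("fx","fy","cx","cy","k1")]); print(c["extrinsics"])
E
```

```text
pics
t 0.0
joint_positions [ 1.24648603  0.61589802 -0.01264843  1.42487992  0.0081248   1.10340708
 -0.04042378]
qvel [ 0.00015076  0.00035005  0.00023057 -0.00038413 -0.00144439 -0.00014221
 -0.00056058]
effort [ 1.85544695e-04 -4.58935547e+01  2.09203530e-01 -1.65744549e+01
 -6.09949976e-02  2.05442141e-02  2.43520699e-04]
eef_pos [ 0.19051509 -0.62062761  0.21750114]
orientation [-0.69912991 -0.10581758  0.69942459 -0.10404453]
contact_force [-0.15101535  0.77413016 -0.41173953]
torque [-0.03036927  0.00110975  0.02462766]
grip_width 0.09337769043743996
0.0188
scene [578.4752748920827, 578.4752748920827, 316.15810836419115, 242.2367642777088, 0.04232500197802404]
[[-0.90046161  0.43487255  0.0073993   0.49130911]
 [ 0.36862872  0.77210283 -0.51765826 -0.16496079]
 [-0.23082839 -0.4634038  -0.85555548  1.26424974]
 [ 0.          0.          0.          1.        ]]
top [449.29530013083644, 449.29530013083644, 323.516440101177, 237.3127279861068, -0.022939912347917337]
[[ 0.14077671 -0.9900391   0.0021213  -0.05956843]
 [-0.96765242 -0.13804593 -0.21116846  0.5521974 ]
 [ 0.20935786  0.02767492 -0.97744738  0.72807497]
 [ 0.          0.          0.          1.        ]]
```

View pics/top0.png

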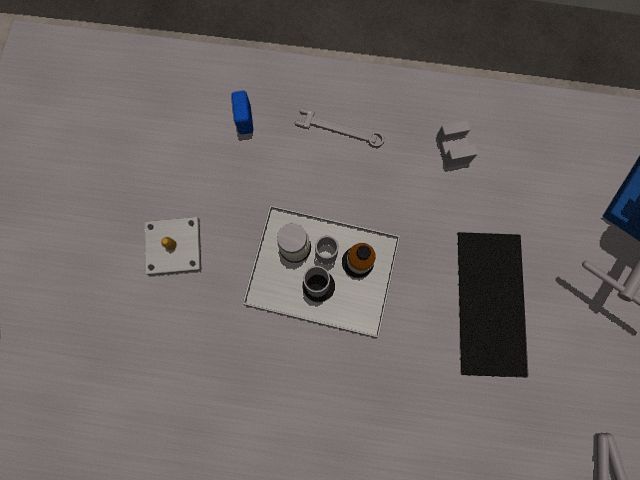

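View pics/scene0.png

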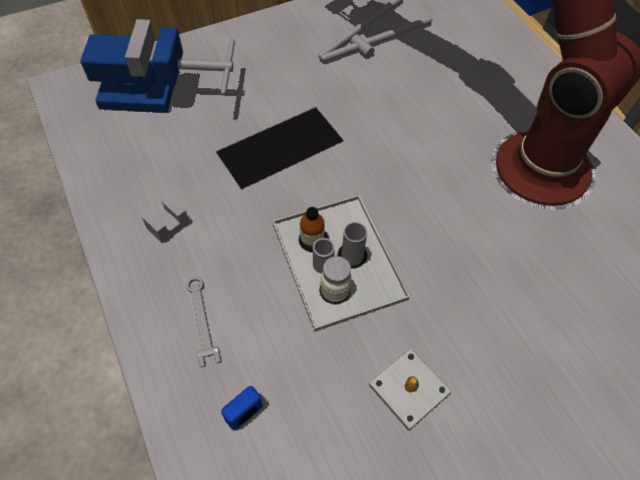

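The top view shows the jar lid (293,240), head tube rim (317,280), shell rim (326,246) and bottle cap (363,252). The mat is at x 458–527, y 234–377, and the jig post at (169,243). I'll enlarge the crops next.

```bash
cat > h.py <<'E'
import numpy as np, cv2
from scipy.spatial.transform import Rotation as R
def ray(c,uv):
    u=np.array(uv,float); K=np.array([[c["fx"],0,c["cx"]],[0,c["fy"],c["cy"]],[0,0,1]])
    n=cv2.undistortPoints(u.reshape(1,1,2),K,np.array([c["k1"],0,0,0,0.]))[0,0]
    E=np.array(c["extrinsics"]); Rm=E[:3,:3]
    return -Rm.T@E[:3,3], Rm.T@np.array([n[0],n[1],1])
def at(c,uv,z):
    o,d=ray(c,uv); return o+d*(z-o[2])/d[2]
def proj(c,p):
    E=np.array(c["extrinsics"]); q=E[:3,:3]@np.array(p)+E[:3,3]; n=q[:2]/q[2]
    n=n*(1+c["k1"]*(n@n)); return [c["fx"]*n[0]+c["cx"],c["fy"]*n[1]+c["cy"]]
E
python3 - <<'E'
import cv2,numpy as np
im=cv2.imread('pics/top0.png')
a=cv2.resize(im[205:325,240:400],None,fx=5,fy=5,interpolation=cv2.INTER_CUBIC)
cv2.imwrite('pics/topc.png',a)
E
```

```text
(no output)
```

View pics/topc.png

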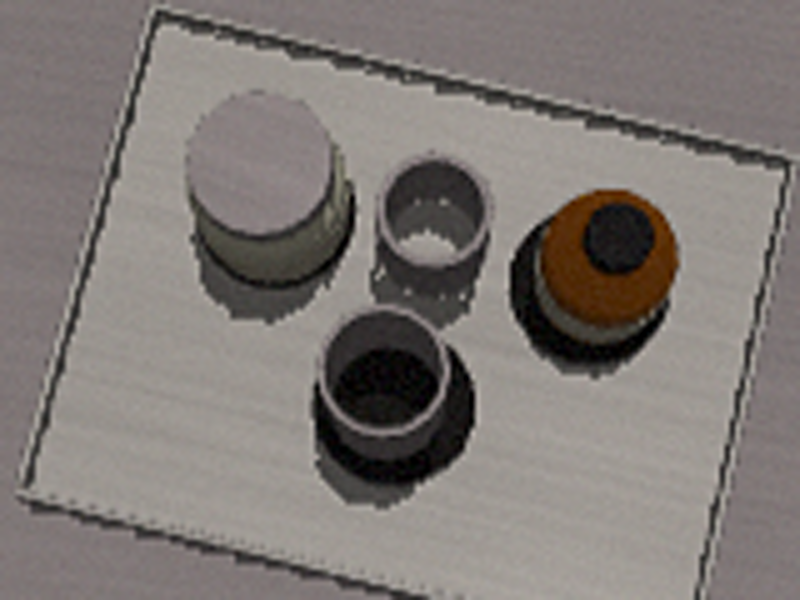

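The crop shows the lid centre at (260,163), shell rim (434,210), head tube rim (385,371) and bottle cap (620,238). In full-image pixels that is crop/5 + (240,205).

```bash
cat > m.py <<'E'
from h import *; from station import r
c=r.camera("top"); f=lambda x,y:(240+x/5-.4,205+y/5-.4)
P=dict(jar=at(c,f(260,163),.091),bot=at(c,f(620,238),.102),ht=at(c,f(385,371),.096),shell=at(c,f(434,210),.071))
for k,v in P.items(): print(k,v.round(4), 'd shell',np.linalg.norm(v[:2]-P["shell"][:2]).round(4),'r',np.hypot(*v[:2]).round(3))
print('jig', at(c,(168,242),.052), 'corners',[at(c,p,.016)[:2].round(3) for p in[(146,221),(198.5,218),(201,271),(147,275)]])
print('mat',[at(c,p,.004)[:2].round(4) for p in[(458,234),(520,234),(527,376),(461,377)]])
print('tray',[at(c,p,.015)[:2].round(3) for p in[(271,208),(399,237),(378,336),(246,304)]])
s=r.get_state(); M=R.from_quat(s["orientation"]).as_matrix(); print(M.round(3))
sc=r.camera("scene")
for k,v in P.items(): print(k,np.round(proj(sc,v),1))
print(np.round(proj(sc,at(c,(168,242),.052)),1))
w=r.camera("wrist"); print(w["fx"],np.array(w["extrinsics"]).round(3)); cv2.imwrite('pics/w0.png',w["image"])
E
python3 m.py
```

```text
jar [0.5409 0.0711 0.091 ] d shell 0.0598 r 0.546
bot [ 0.5304 -0.051   0.102 ] d shell 0.0628 r 0.533
ht [0.4768 0.0193 0.096 ] d shell 0.0607 r 0.477
shell [0.5371 0.0114 0.071 ] d shell 0.0 r 0.537
jig [0.50937469 0.29000795 0.052     ] corners [array([0.548, 0.353]), array([0.568, 0.257]), array([0.471, 0.232]), array([0.449, 0.329])]
mat [array([ 0.609 , -0.2297]), array([ 0.6257, -0.3464]), array([ 0.3688, -0.3721]), array([ 0.3511, -0.2557])]
tray [array([0.606, 0.126]), array([ 0.585, -0.118]), array([ 0.401, -0.101]), array([0.424, 0.141])]
[[-0.001  0.293 -0.956]
 [ 0.002 -0.956 -0.293]
 [-1.    -0.002  0.   ]]
jar [336.3 266. ]
bot [312.  209.2]
ht [354.8 229.2]
shell [323.2 244.9]
[411.6 374.1]
424.25421908337177 [[ 0.293 -0.956 -0.002 -0.648]
 [-0.917 -0.281  0.284 -0.034]
 [-0.272 -0.081 -0.959  0.392]
 [ 0.     0.     0.     1.   ]]
```

The two cameras agree, with projections within about 2 px, and each object is about 60 mm from the shell as it should be. I'll write a helper that turns waypoints into slide and rotation numbers.

```bash
cat > go.py <<'E'
# usage: go.py "x,y,graspz,psi_deg" ...   prints slide(cm)/rot per successive waypoint
import sys; from h import *; from station import r
s=r.get_state(); p=s["eef_pos"]; M=R.from_quat(s["orientation"]).as_matrix()
y=M[:,1]; print('t',round(s["t"],2),'tcp',p.round(4),'psi',np.degrees(np.arctan2(y[1],y[0])).round(1),'tilt x',M[:,0].round(3),'w',round(s["grip_width"],4),'F',s["contact_force"].round(1))
for a in sys.argv[1:]:
    X,Y,Z,ps=map(float,a.split(',')); q=np.array([X,Y,Z-.0188]); c,d=np.cos(np.radians(ps)),np.sin(np.radians(ps))
    N=np.array([[0,c,d],[0,d,-c],[-1,0,0]]).astype(float)
    N[:,2]=np.cross(N[:,0],N[:,1])
    print(a,'slide',(M.T@(q-p)*100).round(2),'rot',np.degrees(R.from_matrix(M.T@N).as_rotvec()).round(1),'dist',np.linalg.norm(q-p).round(3))
    p,M=q,N
E
cat > slots.py <<'E'
import numpy as np
c=np.array([.4886,-.301]);a=.10
for x in(-.085,0,.085): print((c+x*np.array([np.cos(a),np.sin(a)])).round(4))
E
python3 slots.py; python3 go.py .477,.019,.22,-85 .477,.019,.066,-85 .477,.019,.19,-85 .404,-.3095,.19,-85 .404,-.3095,.066,-85 .404,-.3095,.20,-85
```

```text
[ 0.404  -0.3095]
[ 0.4886 -0.301 ]
[ 0.5732 -0.2925]
t 0.25 tcp [ 0.1906 -0.621   0.2181] psi -72.9 tilt x [-0.     0.001 -1.   ] w 0.0928 F [ 0.5 -0.3  0.6]
.477,.019,.22,-85 slide [  1.75 -52.78 -46.16] rot [12.1  0.   0.1] dist 0.701
.477,.019,.066,-85 slide [15.4  0.   0. ] rot [0. 0. 0.] dist 0.154
.477,.019,.19,-85 slide [-12.4   0.    0. ] rot [0. 0. 0.] dist 0.124
.404,-.3095,.19,-85 slide [ 0.   32.09 10.14] rot [0. 0. 0.] dist 0.337
.404,-.3095,.066,-85 slide [12.4  0.   0. ] rot [0. 0. 0.] dist 0.124
.404,-.3095,.20,-85 slide [-13.4   0.    0. ] rot [0. 0. 0.] dist 0.134
```

Emit:
{"op": "move_arm", "data": {
  "rows": [
    {"jaw": 9.3, "slide": [0, -5, -4.3], "rot": [3, 0, 0]},
    {"jaw": 9.3, "slide": [0, -8, -7], "rot": [6, 0, 0]},
    {"jaw": 9.3, "slide": [0, -11.5, -10], "rot": [9, 0, 0]},
    {"jaw": 9.3, "slide": [0, -15, -13], "rot": [12, 0, 0]},
    {"jaw": 9.3, "slide": [0, -18.5, -16.2], "rot": [12, 0, 0]},
    {"jaw": 9.3, "slide": [0, -22, -19.3], "rot": [12, 0, 0]},
    {"jaw": 9.3, "slide": [0, -25.5, -22.4], "rot": [12, 0, 0]},
    {"jaw": 9.3, "slide": [0, -29, -25.4], "rot": [12, 0, 0]}
  ],
  "force": 20
}}

```text
t: 1.05
eef_pos: [0.349, -0.2675, 0.2187]
orientation: [0.707, 0.032, -0.706, 0.031]
contact_force: [0.4, 1.0, 0.5]
grip_width: 0.093
```

```bash
python3 go.py .477,.019,.22,-85
```

```text
t 1.05 tcp [ 0.349  -0.2675  0.2187] psi -84.9 tilt x [ 0.     0.001 -1.   ] w 0.093 F [0.4 1.  0.5]
.477,.019,.22,-85 slide [  1.78 -27.4  -15.28] rot [ 0.1 -0.   0. ] dist 0.314
```

Tracking is very good.

Emit:
{"op": "move_arm", "data": {
  "rows": [
    {"jaw": 9.3, "slide": [0, -3.9, -2.2], "rot": [0, 0, 0]},
    {"jaw": 9.3, "slide": [0, -7.8, -4.4], "rot": [0, 0, 0]},
    {"jaw": 9.3, "slide": [0, -11.8, -6.6], "rot": [0, 0, 0]},
    {"jaw": 9.3, "slide": [0.5, -15.7, -8.8], "rot": [0, 0, 0]},
    {"jaw": 9.3, "slide": [1, -19.6, -11], "rot": [0, 0, 0]},
    {"jaw": 9.3, "slide": [1.5, -23.5, -13.1], "rot": [0, 0, 0]},
    {"jaw": 9.3, "slide": [1.8, -27.4, -15.3], "rot": [0, 0, 0]},
    {"jaw": 9.3, "slide": [1.8, -27.4, -15.3], "rot": [0, 0, 0]}
  ]
}}

```text
t: 1.85
eef_pos: [0.4791, 0.0267, 0.2008]
orientation: [0.707, 0.037, -0.705, 0.034]
contact_force: [-0.7, -1.5, -0.1]
grip_width: 0.0929
```

```bash
python3 go.py .477,.019,.066,-85; python3 - <<'E'
from h import *; from station import r
w=r.camera("wrist"); cv2.imwrite('pics/w1.png',w["image"])
for n,p in dict(ht=(.4768,.0193,.096),jar=(.5409,.0711,.091),bot=(.5304,-.051,.102),sh=(.5371,.0114,.071)).items(): print(n,np.round(proj(w,p)))
E
```

```text
t 1.85 tcp [0.4791 0.0267 0.2008] psi -84.2 tilt x [ 0.002  0.005 -1.   ] w 0.0929 F [-0.7 -1.5 -0.1]
.477,.019,.066,-85 slide [15.36  0.82  0.33] rot [ 0.8 -0.2  0.3] dist 0.154
ht [319. 236.]
jar [249. 129.]
bot [440. 168.]
sh [339. 143.]
```

View pics/w1.png

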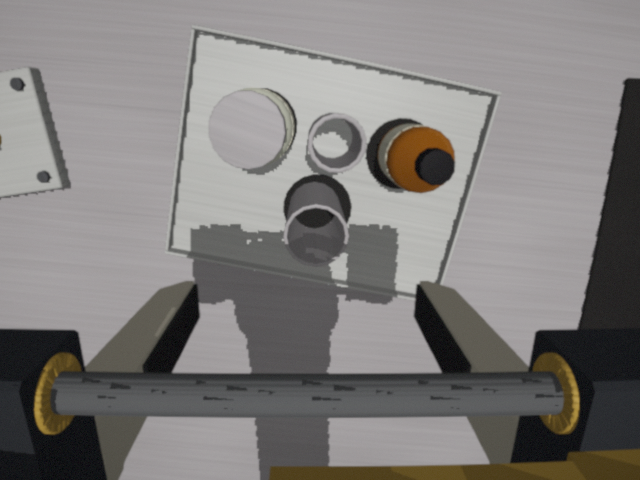

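The predicted points match the wrist view within 5 px: head tube (317,236), lid (249,130), cap (435,167), shell (335,143). I'll descend and grip.

Emit:
{"op": "move_arm", "data": {
  "rows": [
    {"jaw": 9.3, "slide": [3, 0.8, 0.3], "rot": [0.8, 0, 0.3]},
    {"jaw": 9.3, "slide": [6, 0.8, 0.3], "rot": [0.8, 0, 0.3]},
    {"jaw": 9.3, "slide": [9, 0.8, 0.3], "rot": [0.8, 0, 0.3]},
    {"jaw": 9.3, "slide": [12, 0.8, 0.3], "rot": [0.8, 0, 0.3]},
    {"jaw": 9.3, "slide": [14.5, 0.8, 0.3], "rot": [0.8, 0, 0.3]},
    {"jaw": 9.3, "slide": [15.4, 0.8, 0.3], "rot": [0.8, 0, 0.3]},
    {"jaw": 9.3, "slide": [15.4, 0.8, 0.3], "rot": [0.8, 0, 0.3]},
    {"jaw": 6, "slide": [15.4, 0.8, 0.3], "rot": [0.8, 0, 0.3]}
  ]
}}

```text
t: 2.7
eef_pos: [0.4764, 0.0141, 0.0476]
orientation: [0.707, 0.027, -0.706, 0.03]
contact_force: [0.6, -0.2, 0.1]
grip_width: 0.0886
```

Emit:
{"op": "move_arm", "data": {
  "rows": [
    {"jaw": 3, "slide": [0, 0, 0], "rot": [0, 0, 0]},
    {"jaw": 3, "slide": [0, 0, 0], "rot": [0, 0, 0]},
    {"jaw": 3, "slide": [0, 0, 0], "rot": [0, 0, 0]},
    {"jaw": 3, "slide": [0, 0, 0], "rot": [0, 0, 0]},
    {"jaw": 3, "slide": [0, 0, 0], "rot": [0, 0, 0]},
    {"jaw": 3, "slide": [0, 0, 0], "rot": [0, 0, 0]}
  ],
  "force": 20
}}

```text
t: 3.3
eef_pos: [0.4764, 0.0151, 0.0477]
orientation: [0.707, 0.028, -0.706, 0.03]
contact_force: [-1.3, 2.3, 2.0]
grip_width: 0.0438
```

```bash
python3 go.py .477,.019,.19,-85 .404,-.3095,.19,-85
```

```text
t 3.3 tcp [0.4764 0.0151 0.0477] psi -85.3 tilt x [ 0.003 -0.002 -1.   ] w 0.0438 F [-1.3  2.3  2. ]
.477,.019,.19,-85 slide [-12.35  -0.36  -0.12] rot [-0.3 -0.1 -0.1] dist 0.124
.404,-.3095,.19,-85 slide [ 0.   32.09 10.14] rot [0. 0. 0.] dist 0.337
```

Emit:
{"op": "move_arm", "data": {
  "rows": [
    {"jaw": 3, "slide": [-1.5, 0, 0], "rot": [0, 0, 0]},
    {"jaw": 3, "slide": [-5, 0, 0], "rot": [0, 0, 0]},
    {"jaw": 3, "slide": [-9, 0, 0], "rot": [0, 0, 0]},
    {"jaw": 3, "slide": [-12, 0, 0], "rot": [0, 0, 0]},
    {"jaw": 3, "slide": [-12.4, 0, 0], "rot": [0, 0, 0]},
    {"jaw": 3, "slide": [-12.4, 3, 1], "rot": [0, 0, 0]},
    {"jaw": 3, "slide": [-12.4, 6.5, 2.1], "rot": [0, 0, 0]},
    {"jaw": 3, "slide": [-12.4, 10, 3.2], "rot": [0, 0, 0]}
  ]
}}

```text
t: 4.1
eef_pos: [0.4507, -0.088, 0.1703]
orientation: [-0.706, -0.029, 0.707, -0.03]
contact_force: [1.0, -0.5, -1.7]
grip_width: 0.0433
```

```bash
python3 go.py .404,-.3095,.19,-85
```

```text
t 4.1 tcp [ 0.4507 -0.088   0.1703] psi -85.2 tilt x [-0.001 -0.002 -1.   ] w 0.0433 F [ 1.  -0.5 -1.7]
.404,-.3095,.19,-85 slide [-0.04 21.69  6.49] rot [-0.2  0.  -0.1] dist 0.226
```

Emit:
{"op": "move_arm", "data": {
  "rows": [
    {"jaw": 3, "slide": [0, 4, 1.2], "rot": [0, 0, 0]},
    {"jaw": 3, "slide": [0, 8, 2.4], "rot": [0, 0, 0]},
    {"jaw": 3, "slide": [0, 12, 3.6], "rot": [0, 0, 0]},
    {"jaw": 3, "slide": [0, 16, 4.8], "rot": [0, 0, 0]},
    {"jaw": 3, "slide": [0, 19.5, 5.8], "rot": [0, 0, 0]},
    {"jaw": 3, "slide": [0, 21.2, 6.3], "rot": [0, 0, 0]},
    {"jaw": 3, "slide": [0, 21.7, 6.5], "rot": [0, 0, 0]},
    {"jaw": 3, "slide": [0, 21.7, 6.5], "rot": [0, 0, 0]}
  ]
}}

```text
t: 4.9
eef_pos: [0.4028, -0.3093, 0.1694]
orientation: [-0.705, -0.029, 0.708, -0.029]
contact_force: [0.4, 0.6, -1.1]
grip_width: 0.0437
```

```bash
python3 go.py .404,-.3095,.065,-85
```

```text
t 4.9 tcp [ 0.4028 -0.3093  0.1694] psi -85.3 tilt x [-0.003 -0.    -1.   ] w 0.0437 F [ 0.4  0.6 -1.1]
.404,-.3095,.065,-85 slide [12.32  0.03 -0.16] rot [-0.3  0.2 -0. ] dist 0.123
```

Emit:
{"op": "move_arm", "data": {
  "rows": [
    {"jaw": 3, "slide": [3, 0, 0], "rot": [0, 0.2, 0]},
    {"jaw": 3, "slide": [6.5, 0, 0], "rot": [0, 0.2, 0]},
    {"jaw": 3, "slide": [9.5, 0, 0], "rot": [0, 0.2, 0]},
    {"jaw": 3, "slide": [11.3, 0, 0], "rot": [0, 0.2, 0]},
    {"jaw": 3, "slide": [12, 0, 0], "rot": [0, 0.2, 0]},
    {"jaw": 3, "slide": [12.3, 0, 0], "rot": [0, 0.2, 0]},
    {"jaw": 3, "slide": [12.3, 0, 0], "rot": [0, 0.2, 0]},
    {"jaw": 3, "slide": [12.3, 0, 0], "rot": [0, 0.2, 0]}
  ]
}}

```text
t: 5.7
eef_pos: [0.4033, -0.3096, 0.0474]
orientation: [0.707, 0.029, -0.706, 0.03]
contact_force: [-1.1, -0.3, -2.0]
grip_width: 0.0437
```

```bash
python3 go.py .404,-.3095,.1938,-60 .541,.071,.20,-45 .541,.071,.06,-45
```

```text
t 5.7 tcp [ 0.4033 -0.3096  0.0474] psi -85.3 tilt x [ 0.002 -0.001 -1.   ] w 0.0437 F [-1.1 -0.3 -2. ]
.404,-.3095,.1938,-60 slide [-12.76   0.02  -0.1 ] rot [-25.3  -0.1  -0.1] dist 0.128
.541,.071,.20,-45 slide [ -0.62 -26.1  -30.89] rot [-15.   0.   0.] dist 0.404
.541,.071,.06,-45 slide [14.  0.  0.] rot [0. 0. 0.] dist 0.14
```

Emit:
{"op": "move_arm", "data": {
  "rows": [
    {"jaw": 3, "slide": [0.15, 0, 0], "rot": [0, 0, 0]},
    {"jaw": 3, "slide": [0.15, 0, 0], "rot": [0, 0, 0]},
    {"jaw": 9.3, "slide": [0.1, 0, 0], "rot": [0, 0, 0]},
    {"jaw": 9.3, "slide": [0.1, 0, 0], "rot": [0, 0, 0]},
    {"jaw": 9.3, "slide": [0.1, 0, 0], "rot": [0, 0, 0]},
    {"jaw": 9.3, "slide": [-3, 0, 0], "rot": [0, 0, 0]},
    {"jaw": 9.3, "slide": [-7.5, 0, 0], "rot": [0, 0, 0]},
    {"jaw": 9.3, "slide": [-12.5, 0, 0], "rot": [-8, 0, 0]}
  ]
}}

```text
t: 6.5
eef_pos: [0.4023, -0.3088, 0.1731]
orientation: [-0.703, -0.08, 0.703, -0.08]
contact_force: [0.6, -0.4, 0.5]
grip_width: 0.0869
```

```bash
python3 go.py .541,.071,.20,-45
```

```text
t 6.5 tcp [ 0.4023 -0.3088  0.1731] psi -77.1 tilt x [-0. -0. -1.] w 0.0869 F [ 0.6 -0.4  0.5]
.541,.071,.20,-45 slide [ -0.82 -33.92 -22.  ] rot [-32.1   0.    0. ] dist 0.404
```

Emit:
{"op": "move_arm", "data": {
  "rows": [
    {"jaw": 9.3, "slide": [-0.8, -4, -2.6], "rot": [-5, 0, 0]},
    {"jaw": 9.3, "slide": [-0.8, -8.5, -5.5], "rot": [-10, 0, 0]},
    {"jaw": 9.3, "slide": [-0.8, -12.7, -8.3], "rot": [-15, 0, 0]},
    {"jaw": 9.3, "slide": [-0.8, -17, -11], "rot": [-20, 0, 0]},
    {"jaw": 9.3, "slide": [-0.8, -21.2, -13.8], "rot": [-25, 0, 0]},
    {"jaw": 9.3, "slide": [-0.8, -25.4, -16.5], "rot": [-30, 0, 0]},
    {"jaw": 9.3, "slide": [-0.8, -29.6, -19.2], "rot": [-32, 0, 0]},
    {"jaw": 9.3, "slide": [-0.8, -33, -21.4], "rot": [-32, 0, 0]}
  ]
}}

```text
t: 7.3
eef_pos: [0.5376, 0.0631, 0.1812]
orientation: [0.654, 0.271, -0.653, 0.27]
contact_force: [0.5, -0.8, 0.2]
grip_width: 0.0931
```

```bash
python3 go.py .541,.071,.06,-45
```

```text
t 7.3 tcp [0.5376 0.0631 0.1812] psi -45.0 tilt x [ 0.  0. -1.] w 0.0931 F [ 0.5 -0.8  0.2]
.541,.071,.06,-45 slide [14.01 -0.32 -0.79] rot [-0. -0. -0.] dist 0.14
```

Emit:
{"op": "move_arm", "data": {
  "rows": [
    {"jaw": 9.3, "slide": [0, -0.3, -0.8], "rot": [0, 0, 0]},
    {"jaw": 9.3, "slide": [3, -0.3, -0.8], "rot": [0, 0, 0]},
    {"jaw": 9.3, "slide": [6.5, -0.3, -0.8], "rot": [0, 0, 0]},
    {"jaw": 9.3, "slide": [10, -0.3, -0.8], "rot": [0, 0, 0]},
    {"jaw": 9.3, "slide": [13, -0.3, -0.8], "rot": [0, 0, 0]},
    {"jaw": 9.3, "slide": [14, -0.3, -0.8], "rot": [0, 0, 0]},
    {"jaw": 9.3, "slide": [14, -0.3, -0.8], "rot": [0, 0, 0]},
    {"jaw": 7, "slide": [14, -0.3, -0.8], "rot": [0, 0, 0]}
  ]
}}

```text
t: 8.1
eef_pos: [0.5422, 0.0708, 0.0424]
orientation: [0.654, 0.27, -0.652, 0.271]
contact_force: [0.3, -0.5, 0.7]
grip_width: 0.0885
```

Emit:
{"op": "move_arm", "data": {
  "rows": [
    {"jaw": 4, "slide": [0, 0, 0], "rot": [0, 0, 0]},
    {"jaw": 4, "slide": [0, 0, 0], "rot": [0, 0, 0]},
    {"jaw": 4, "slide": [0, 0, 0], "rot": [0, 0, 0]},
    {"jaw": 4, "slide": [0, 0, 0], "rot": [0, 0, 0]},
    {"jaw": 4, "slide": [0, 0, 0], "rot": [0, 0, 0]}
  ],
  "force": 20
}}

```text
t: 8.6
eef_pos: [0.5419, 0.0713, 0.0429]
orientation: [0.654, 0.271, -0.652, 0.27]
contact_force: [-1.3, 0.5, 3.9]
grip_width: 0.055
```

```bash
python3 go.py .541,.071,.19,-45 .573,-.2925,.19,-45
```

```text
t 8.6 tcp [0.5419 0.0713 0.0429] psi -45.0 tilt x [ 0.002  0.001 -1.   ] w 0.055 F [-1.3  0.5  3.9]
.541,.071,.19,-45 slide [-12.83  -0.03   0.05] rot [-0.  -0.1 -0. ] dist 0.128
.573,-.2925,.19,-45 slide [ 0.   27.97 23.44] rot [0. 0. 0.] dist 0.365
```

Emit:
{"op": "move_arm", "data": {
  "rows": [
    {"jaw": 4, "slide": [-1.5, 0, 0], "rot": [0, 0, 0]},
    {"jaw": 4, "slide": [-5, 0, 0], "rot": [0, 0, 0]},
    {"jaw": 4, "slide": [-9, 0, 0], "rot": [0, 0, 0]},
    {"jaw": 4, "slide": [-12, 0, 0], "rot": [0, 0, 0]},
    {"jaw": 4, "slide": [-12.8, 0, 0], "rot": [0, 0, 0]},
    {"jaw": 4, "slide": [-12.8, 2.3, 2], "rot": [0, 0, 0]},
    {"jaw": 4, "slide": [-12.8, 5, 4.2], "rot": [0, 0, 0]},
    {"jaw": 4, "slide": [-12.8, 8, 6.7], "rot": [0, 0, 0]}
  ]
}}

```text
t: 9.4
eef_pos: [0.5495, -0.0331, 0.1689]
orientation: [-0.653, -0.272, 0.653, -0.271]
contact_force: [0.7, 0.4, -2.2]
grip_width: 0.0553
```

```bash
python3 go.py .573,-.2925,.19,-45
```

```text
t 9.4 tcp [ 0.5495 -0.0331  0.1689] psi -44.9 tilt x [-0.001  0.001 -1.   ] w 0.0553 F [ 0.7  0.4 -2.2]
.573,-.2925,.19,-45 slide [-0.27 19.97 16.73] rot [ 0.1 -0.   0.1] dist 0.261
```

Emit:
{"op": "move_arm", "data": {
  "rows": [
    {"jaw": 4, "slide": [0, 3, 2.5], "rot": [0, 0, 0]},
    {"jaw": 4, "slide": [0, 6.3, 5.3], "rot": [0, 0, 0]},
    {"jaw": 4, "slide": [0, 9.7, 8.1], "rot": [0, 0, 0]},
    {"jaw": 4, "slide": [0, 13, 10.9], "rot": [0, 0, 0]},
    {"jaw": 4, "slide": [0, 16.3, 13.7], "rot": [0, 0, 0]},
    {"jaw": 4, "slide": [0, 18.8, 15.8], "rot": [0, 0, 0]},
    {"jaw": 4, "slide": [0, 19.9, 16.7], "rot": [0, 0, 0]},
    {"jaw": 4, "slide": [0, 20, 16.7], "rot": [0, 0, 0]}
  ]
}}

```text
t: 10.2
eef_pos: [0.5718, -0.2946, 0.1663]
orientation: [-0.652, -0.271, 0.655, -0.269]
contact_force: [-0.3, 0.0, -3.0]
grip_width: 0.0555
```

Emit:
{"op": "move_arm", "data": {
  "rows": [
    {"jaw": 4, "slide": [1.5, 0, 0], "rot": [0, 0, 0]},
    {"jaw": 4, "slide": [5, 0, 0], "rot": [0, 0, 0]},
    {"jaw": 4, "slide": [8.5, 0, 0], "rot": [0, 0, 0]},
    {"jaw": 4, "slide": [11, 0, 0], "rot": [0, 0, 0]},
    {"jaw": 4, "slide": [12, 0, 0], "rot": [0, 0, 0]},
    {"jaw": 4, "slide": [12.4, 0, 0], "rot": [0, 0, 0]},
    {"jaw": 4, "slide": [12.4, 0, 0], "rot": [0, 0, 0]},
    {"jaw": 4, "slide": [12.4, 0, 0], "rot": [0, 0, 0]}
  ]
}}

```text
t: 11.0
eef_pos: [0.5726, -0.2942, 0.0439]
orientation: [-0.653, -0.271, 0.654, -0.27]
contact_force: [0.3, 0.1, -2.1]
grip_width: 0.0553
```

```bash
python3 go.py .573,-.2925,.0597,-45 .573,-.2925,.19,-45 .530,-.049,.19,-45 .530,-.049,.048,-45
```

```text
t 11.0 tcp [ 0.5726 -0.2942  0.0439] psi -45.1 tilt x [-0.002  0.001 -1.   ] w 0.0553 F [ 0.3  0.1 -2.1]
.573,-.2925,.0597,-45 slide [ 0.3  -0.09 -0.15] rot [-0.1  0.   0.1] dist 0.003
.573,-.2925,.19,-45 slide [-13.03   0.     0.  ] rot [0. 0. 0.] dist 0.13
.530,-.049,.19,-45 slide [  0.   -20.26 -14.18] rot [0. 0. 0.] dist 0.247
.530,-.049,.048,-45 slide [14.2  0.   0. ] rot [0. 0. 0.] dist 0.142
```

Emit:
{"op": "move_arm", "data": {
  "rows": [
    {"jaw": 4, "slide": [0.3, 0, 0], "rot": [0, 0, 0]},
    {"jaw": 4, "slide": [0.3, 0, 0], "rot": [0, 0, 0]},
    {"jaw": 9.3, "slide": [0.25, 0, 0], "rot": [0, 0, 0]},
    {"jaw": 9.3, "slide": [0.25, 0, 0], "rot": [0, 0, 0]},
    {"jaw": 9.3, "slide": [0.25, 0, 0], "rot": [0, 0, 0]},
    {"jaw": 9.3, "slide": [-3, 0, 0], "rot": [0, 0, 0]},
    {"jaw": 9.3, "slide": [-8, 0, 0], "rot": [0, 0, 0]},
    {"jaw": 9.3, "slide": [-13, 0, 0], "rot": [0, 0, 0]}
  ]
}}

```text
t: 11.8
eef_pos: [0.5724, -0.2942, 0.1751]
orientation: [-0.653, -0.271, 0.654, -0.269]
contact_force: [1.5, -0.8, 0.1]
grip_width: 0.0924
```

Emit:
{"op": "move_arm", "data": {
  "rows": [
    {"jaw": 9.3, "slide": [0, -3.5, -2.5], "rot": [0, 0, 0]},
    {"jaw": 9.3, "slide": [0, -7, -4.9], "rot": [0, 0, 0]},
    {"jaw": 9.3, "slide": [0, -10.5, -7.4], "rot": [0, 0, 0]},
    {"jaw": 9.3, "slide": [0, -14, -9.8], "rot": [0, 0, 0]},
    {"jaw": 9.3, "slide": [0, -17.5, -12.2], "rot": [0, 0, 0]},
    {"jaw": 9.3, "slide": [0, -19.5, -13.7], "rot": [0, 0, 0]},
    {"jaw": 9.3, "slide": [0, -20.3, -14.2], "rot": [0, 0, 0]},
    {"jaw": 9.3, "slide": [0, -20.3, -14.2], "rot": [0, 0, 0]}
  ]
}}

```text
t: 12.6
eef_pos: [0.5297, -0.0492, 0.1761]
orientation: [-0.653, -0.272, 0.654, -0.27]
contact_force: [0.2, -0.4, -0.2]
grip_width: 0.0928
```

```bash
python3 go.py .530,-.049,.048,-45;  python3 - <<'E'
from h import *; from station import r
w=r.camera("wrist"); cv2.imwrite('pics/w2.png',w["image"])
for n,p in dict(bot=(.5304,-.049,.102),sh=(.5371,.0125,.071),jig=(.509,.29,.052)).items(): print(n,np.round(proj(w,p)))
E
```

```text
t 12.6 tcp [ 0.5297 -0.0492  0.1761] psi -44.9 tilt x [-0.002  0.002 -1.   ] w 0.0928 F [ 0.2 -0.4 -0.2]
.530,-.049,.048,-45 slide [14.69  0.05 -0.04] rot [0.1 0.  0.2] dist 0.147
bot [309. 245.]
sh [248. 157.]
jig [ -98. -123.]
```

View pics/w2.png

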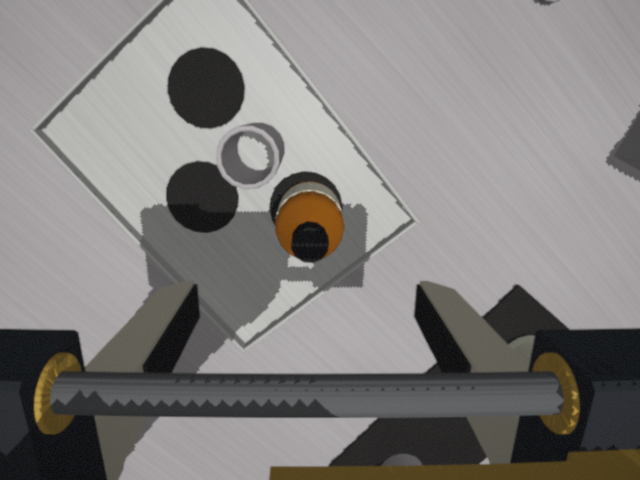

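The bottle cap (310,243) and shell (248,157) match the prediction. The freed seats are at (206,88) and (202,197).

Emit:
{"op": "move_arm", "data": {
  "rows": [
    {"jaw": 9.3, "slide": [3, 0, 0], "rot": [0, 0, 0]},
    {"jaw": 9.3, "slide": [7, 0, 0], "rot": [0, 0, 0]},
    {"jaw": 9.3, "slide": [11, 0, 0], "rot": [0, 0, 0]},
    {"jaw": 9.3, "slide": [13.8, 0, 0], "rot": [0, 0, 0]},
    {"jaw": 9.3, "slide": [14.7, 0, 0], "rot": [0, 0, 0]},
    {"jaw": 9.3, "slide": [14.7, 0, 0], "rot": [0, 0, 0]},
    {"jaw": 9.3, "slide": [14.7, 0, 0], "rot": [0, 0, 0]},
    {"jaw": 6, "slide": [14.7, 0, 0], "rot": [0, 0, 0]}
  ]
}}

```text
t: 13.45
eef_pos: [0.5309, -0.0516, 0.0304]
orientation: [0.654, 0.27, -0.653, 0.27]
contact_force: [-0.8, -0.8, -0.2]
grip_width: 0.0886
```

Emit:
{"op": "move_arm", "data": {
  "rows": [
    {"jaw": 3, "slide": [0, 0, 0], "rot": [0, 0, 0]},
    {"jaw": 3, "slide": [0, 0, 0], "rot": [0, 0, 0]},
    {"jaw": 3, "slide": [0, 0, 0], "rot": [0, 0, 0]},
    {"jaw": 3, "slide": [0, 0, 0], "rot": [0, 0, 0]},
    {"jaw": 3, "slide": [0, 0, 0], "rot": [0, 0, 0]},
    {"jaw": 3, "slide": [0, 0, 0], "rot": [0, 0, 0]}
  ],
  "force": 20
}}

```text
t: 14.05
eef_pos: [0.5306, -0.0514, 0.0304]
orientation: [0.654, 0.27, -0.653, 0.27]
contact_force: [-0.4, 0.4, 2.4]
grip_width: 0.0476
```

```bash
python3 go.py .530,-.049,.18,-45 .4886,-.301,.18,-45; python3 - <<'E'
from h import *; from station import r
import numpy as np
# seats from w2 (pose of that time): recompute extrinsics offset from tool
s=r.get_state(); w=r.camera("wrist"); E=np.array(w["extrinsics"])
T=np.eye(4);T[:3,:3]=R.from_quat(s["orientation"]).as_matrix();T[:3,3]=s["eef_pos"]
CT=E@T
T2=np.eye(4);T2[:3,:3]=R.from_quat([-0.653,-0.272,0.654,-0.270]).as_matrix();T2[:3,3]=[0.5297,-0.0492,0.1761]
w["extrinsics"]=CT@np.linalg.inv(T2)
np.save('CT.npy',CT)
print('jar seat',at(w,(206,88),.006),'ht seat',at(w,(202,197),.006),'shell',at(w,(249,156),.071))
E
```

```text
t 14.05 tcp [ 0.5306 -0.0514  0.0304] psi -45.1 tilt x [ 0.  0. -1.] w 0.0476 F [-0.4  0.4  2.4]
.530,-.049,.18,-45 slide [-13.08  -0.21  -0.13] rot [-0.1 -0.  -0. ] dist 0.131
.4886,-.301,.18,-45 slide [ 0.   14.89 20.75] rot [0. 0. 0.] dist 0.255
jar seat [0.54132854 0.07228772 0.006     ] ht seat [0.47577474 0.01872584 0.006     ] shell [0.53815406 0.01268904 0.071     ]
```

Emit:
{"op": "move_arm", "data": {
  "rows": [
    {"jaw": 3, "slide": [-1.5, 0, 0], "rot": [0, 0, 0]},
    {"jaw": 3, "slide": [-5, 0, 0], "rot": [0, 0, 0]},
    {"jaw": 3, "slide": [-9, 0, 0], "rot": [0, 0, 0]},
    {"jaw": 3, "slide": [-12, 0, 0], "rot": [0, 0, 0]},
    {"jaw": 3, "slide": [-13, 0, 0], "rot": [0, 0, 0]},
    {"jaw": 3, "slide": [-13, 0, 0], "rot": [0, 0, 0]},
    {"jaw": 3, "slide": [-13, 1.5, 2], "rot": [0, 0, 0]},
    {"jaw": 3, "slide": [-13, 3.3, 4.7], "rot": [0, 0, 0]}
  ]
}}

```text
t: 14.9
eef_pos: [0.5194, -0.1062, 0.1581]
orientation: [-0.652, -0.273, 0.654, -0.27]
contact_force: [-0.4, -1.4, -3.1]
grip_width: 0.0475
```

```bash
python3 go.py .4886,-.301,.18,-45
```

```text
t 14.9 tcp [ 0.5194 -0.1062  0.1581] psi -44.8 tilt x [-0.003  0.002 -1.   ] w 0.0475 F [-0.4 -1.4 -3.1]
.4886,-.301,.18,-45 slide [-0.35 11.55 15.98] rot [0.2 0.  0.2] dist 0.197
```

Emit:
{"op": "move_arm", "data": {
  "rows": [
    {"jaw": 3, "slide": [-0.3, 2.3, 3.2], "rot": [0, 0, 0]},
    {"jaw": 3, "slide": [-0.3, 4.6, 6.4], "rot": [0, 0, 0]},
    {"jaw": 3, "slide": [-0.3, 7, 9.6], "rot": [0, 0, 0]},
    {"jaw": 3, "slide": [-0.3, 9.2, 12.7], "rot": [0, 0, 0]},
    {"jaw": 3, "slide": [-0.3, 10.9, 15], "rot": [0, 0, 0]},
    {"jaw": 3, "slide": [-0.3, 11.5, 16], "rot": [0, 0, 0]},
    {"jaw": 3, "slide": [-0.3, 11.5, 16], "rot": [0, 0, 0]},
    {"jaw": 3, "slide": [-0.3, 11.5, 16], "rot": [0, 0, 0]}
  ]
}}

```text
t: 15.7
eef_pos: [0.4883, -0.2981, 0.1596]
orientation: [-0.652, -0.275, 0.653, -0.27]
contact_force: [1.0, 0.1, -3.0]
grip_width: 0.048
```

Emit:
{"op": "move_arm", "data": {
  "rows": [
    {"jaw": 3, "slide": [1.5, 0, 0], "rot": [0, 0, 0]},
    {"jaw": 3, "slide": [5, 0, 0], "rot": [0, 0, 0]},
    {"jaw": 3, "slide": [8.5, 0, 0], "rot": [0, 0, 0]},
    {"jaw": 3, "slide": [11, 0, 0], "rot": [0, 0, 0]},
    {"jaw": 3, "slide": [12.2, 0, 0], "rot": [0, 0, 0]},
    {"jaw": 3, "slide": [12.7, 0, 0], "rot": [0, 0, 0]},
    {"jaw": 3, "slide": [12.7, 0, 0], "rot": [0, 0, 0]},
    {"jaw": 3, "slide": [12.7, 0, 0], "rot": [0, 0, 0]}
  ]
}}

```text
t: 16.5
eef_pos: [0.4889, -0.2974, 0.0339]
orientation: [-0.652, -0.274, 0.653, -0.271]
contact_force: [0.1, 0.7, -2.9]
grip_width: 0.0478
```

```bash
python3 go.py .4886,-.301,.0472,-45 .4886,-.301,.18,-45 .538,.0125,.18,-45 .538,.0125,.045,-45
```

```text
t 16.5 tcp [ 0.4889 -0.2974  0.0339] psi -44.7 tilt x [-0.002  0.005 -1.   ] w 0.0478 F [ 0.1  0.7 -2.9]
.4886,-.301,.0472,-45 slide [0.55 0.23 0.28] rot [ 0.3 -0.1  0.3] dist 0.007
.4886,-.301,.18,-45 slide [-13.28   0.     0.  ] rot [0. 0. 0.] dist 0.133
.538,.0125,.18,-45 slide [  0.   -18.67 -25.66] rot [0. 0. 0.] dist 0.317
.538,.0125,.045,-45 slide [13.5  0.   0. ] rot [0. 0. 0.] dist 0.135
```

Emit:
{"op": "move_arm", "data": {
  "rows": [
    {"jaw": 3, "slide": [0.4, 0, 0], "rot": [0, 0, 0.3]},
    {"jaw": 3, "slide": [0.55, 0, 0], "rot": [0, 0, 0.3]},
    {"jaw": 9.3, "slide": [0.5, 0, 0], "rot": [0, 0, 0.3]},
    {"jaw": 9.3, "slide": [0.5, 0, 0], "rot": [0, 0, 0.3]},
    {"jaw": 9.3, "slide": [0.5, 0, 0], "rot": [0, 0, 0.3]},
    {"jaw": 9.3, "slide": [-3, 0, 0], "rot": [0, 0, 0.3]},
    {"jaw": 9.3, "slide": [-8, 0, 0], "rot": [0, 0, 0.3]},
    {"jaw": 9.3, "slide": [-13, 0, 0], "rot": [0, 0, 0.3]}
  ]
}}

```text
t: 17.3
eef_pos: [0.4889, -0.2978, 0.1652]
orientation: [0.653, 0.273, -0.652, 0.272]
contact_force: [0.5, -0.6, 0.4]
grip_width: 0.0906
```

```bash
python3 go.py .538,.0125,.18,-45; python3 - <<'E'
from h import *; from station import r
c=r.camera("scene"); a=c["image"][60:330,180:470]
cv2.imwrite('pics/s1.png',cv2.resize(a,None,fx=2.2,fy=2.2))
E
```

```text
t 17.3 tcp [ 0.4889 -0.2978  0.1652] psi -44.7 tilt x [ 0.001  0.002 -1.   ] w 0.0906 F [ 0.5 -0.6  0.4]
.538,.0125,.18,-45 slide [  0.46 -18.32 -25.52] rot [ 0.3 -0.1  0. ] dist 0.314
```

View pics/s1.png

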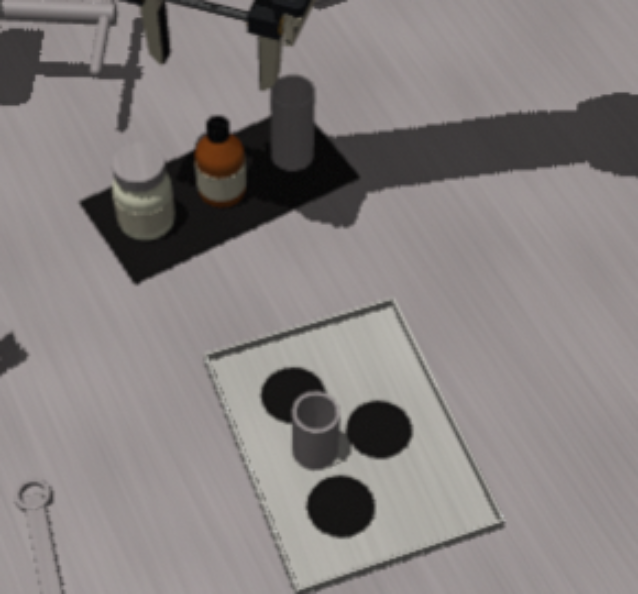

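Jar, bottle and head tube all stand upright on the mat, and the three seats are free. Next is the shell.

Emit:
{"op": "move_arm", "data": {
  "rows": [
    {"jaw": 9.3, "slide": [0, -2.6, -3.6], "rot": [0, 0, 0]},
    {"jaw": 9.3, "slide": [0, -5.4, -7.5], "rot": [0, 0, 0]},
    {"jaw": 9.3, "slide": [0, -8.2, -11.4], "rot": [0, 0, 0]},
    {"jaw": 9.3, "slide": [0, -11, -15.3], "rot": [0, 0, 0]},
    {"jaw": 9.3, "slide": [0, -13.8, -19.2], "rot": [0, 0, 0]},
    {"jaw": 9.3, "slide": [0, -16.5, -23], "rot": [0, 0, 0]},
    {"jaw": 9.3, "slide": [0, -18, -25.1], "rot": [0, 0, 0]},
    {"jaw": 9.3, "slide": [0, -18.3, -25.5], "rot": [0, 0, 0]}
  ]
}}

```text
t: 18.15
eef_pos: [0.5439, 0.0152, 0.1736]
orientation: [0.657, 0.271, -0.646, 0.279]
contact_force: [-0.6, -0.3, 0.1]
grip_width: 0.093
```

```bash
python3 go.py .538,.0125,.045,-45
```

```text
t 18.15 tcp [0.5439 0.0152 0.1736] psi -44.2 tilt x [ 0.018 -0.004 -1.   ] w 0.093 F [-0.6 -0.3  0.1]
.538,.0125,.045,-45 slide [14.73 -0.46  0.75] rot [ 0.8 -0.6 -0.9] dist 0.148
```

Emit:
{"op": "move_arm", "data": {
  "rows": [
    {"jaw": 9.3, "slide": [0, -0.4, 0.6], "rot": [0.8, -0.6, -0.9]},
    {"jaw": 9.3, "slide": [3, -0.45, 0.6], "rot": [0.8, -0.6, -0.9]},
    {"jaw": 9.3, "slide": [7, -0.45, 0.7], "rot": [0.8, -0.6, -0.9]},
    {"jaw": 9.3, "slide": [11, -0.45, 0.7], "rot": [0.8, -0.6, -0.9]},
    {"jaw": 9.3, "slide": [14, -0.45, 0.75], "rot": [0.8, -0.6, -0.9]},
    {"jaw": 9.3, "slide": [14.7, -0.45, 0.75], "rot": [0.8, -0.6, -0.9]},
    {"jaw": 9.3, "slide": [14.7, -0.45, 0.75], "rot": [0.8, -0.6, -0.9]},
    {"jaw": 9.3, "slide": [14.7, -0.45, 0.75], "rot": [0.8, -0.6, -0.9]}
  ]
}}

```text
t: 18.95
eef_pos: [0.5391, 0.0115, 0.0278]
orientation: [0.654, 0.269, -0.653, 0.27]
contact_force: [0.1, 0.7, 0.3]
grip_width: 0.0929
```

```bash
python3 go.py .538,.0125,.045,-45
```

```text
t 18.95 tcp [0.5391 0.0115 0.0278] psi -45.1 tilt x [ 0.002 -0.001 -1.   ] w 0.0929 F [0.1 0.7 0.3]
.538,.0125,.045,-45 slide [ 0.16 -0.15  0.01] rot [-0.1 -0.  -0.1] dist 0.002
```

Emit:
{"op": "move_arm", "data": {
  "rows": [
    {"jaw": 3, "slide": [0, 0, 0], "rot": [0, 0, 0]},
    {"jaw": 3, "slide": [0, 0, 0], "rot": [0, 0, 0]},
    {"jaw": 3, "slide": [0, 0, 0], "rot": [0, 0, 0]},
    {"jaw": 3, "slide": [0, 0, 0], "rot": [0, 0, 0]},
    {"jaw": 3, "slide": [0, 0, 0], "rot": [0, 0, 0]},
    {"jaw": 3, "slide": [0, 0, 0], "rot": [0, 0, 0]},
    {"jaw": 3, "slide": [0, 0, 0], "rot": [0, 0, 0]},
    {"jaw": 3, "slide": [0, 0, 0], "rot": [0, 0, 0]}
  ],
  "force": 20
}}

```text
t: 19.75
eef_pos: [0.5387, 0.0118, 0.0278]
orientation: [0.654, 0.27, -0.653, 0.27]
contact_force: [-0.7, 0.0, 0.9]
grip_width: 0.0411
```

Emit:
{"op": "move_arm", "data": {
  "rows": [
    {"jaw": 3, "slide": [-1.5, 0, 0], "rot": [0, 0, 0]},
    {"jaw": 3, "slide": [-5, 0, 0], "rot": [0, 0, 0]},
    {"jaw": 3, "slide": [-9, 0, 0], "rot": [0, 0, 0]},
    {"jaw": 3, "slide": [-11.5, 0, 0], "rot": [0, 0, 0]},
    {"jaw": 3, "slide": [-12, 0, 0], "rot": [0, 0, 0]},
    {"jaw": 3, "slide": [-12, 0, 0], "rot": [0, 0, 0]}
  ]
}}

```text
t: 20.35
eef_pos: [0.5385, 0.0116, 0.1477]
orientation: [0.654, 0.269, -0.653, 0.27]
contact_force: [0.2, 0.2, -1.5]
grip_width: 0.0413
```

```bash
python3 go.py .5095,.29,.165,-45; python3 - <<'E'
from h import *; from station import r
w=r.camera("wrist"); c=r.camera("top")
cv2.imwrite('pics/jig.png',np.hstack([cv2.resize(c["image"][205:290,135:215],None,fx=5,fy=5,interpolation=cv2.INTER_CUBIC),cv2.resize(w["image"],None,fx=.6,fy=.6)[0:288].repeat(1,0) if 0 else cv2.copyMakeBorder(cv2.resize(w["image"],(392,294)),0,131,0,0,cv2.BORDER_CONSTANT)]))
E
```

```text
t 20.35 tcp [0.5385 0.0116 0.1477] psi -45.1 tilt x [ 0.001 -0.001 -1.   ] w 0.0413 F [ 0.2  0.2 -1.5]
.5095,.29,.165,-45 slide [  0.13 -21.78 -17.58] rot [-0.1 -0.  -0.1] dist 0.28
```

View pics/jig.png

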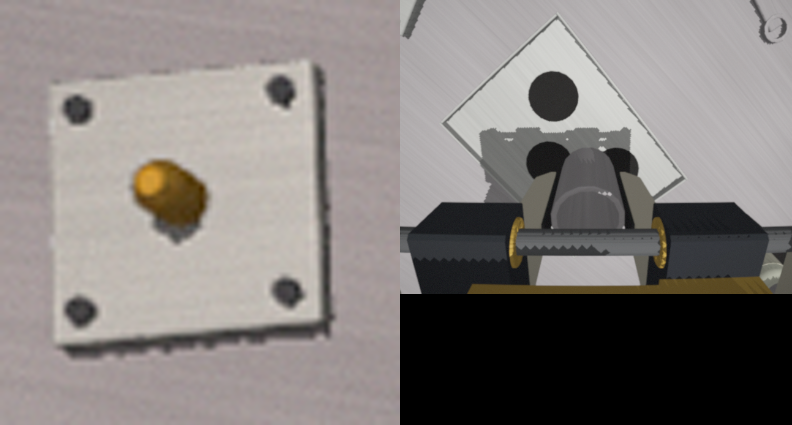

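The post tip is at crop (150,180) and the screw holes at (78,110), (280,90), (287,291), (80,311). The held shell's rim is near wrist pixel (307,337).

```bash
python3 - <<'E'
from h import *; from station import r
c=r.camera("top"); w=r.camera("wrist"); f=lambda x,y:(135+x/5-.4,205+y/5-.4)
print('tip',at(c,f(150,180),.052),'holes',np.mean([at(c,f(*p),.016) for p in[(78,110),(280,90),(287,291),(80,311)]],0),'corners',np.mean([at(c,f(*p),.016) for p in[(51,86),(312,62),(326,320),(58,345)]],0))
s=r.get_state();M=R.from_quat(s["orientation"]).as_matrix()
q=at(w,(307,337),s["eef_pos"][2]+.0432); print('rim rel tcp, tool axes',M.T@(q-s["eef_pos"]))
E
python3 go.py .509,.2905,.165,-45
```

```text
tip [0.51099683 0.29652938 0.052     ] holes [0.51101103 0.29736864 0.016     ] corners [0.51051435 0.29520751 0.016     ]
rim rel tcp, tool axes [-0.04321744 -0.00072072 -0.00685153]
t 20.55 tcp [0.5373 0.0117 0.1459] psi -45.1 tilt x [-0.003 -0.001 -1.   ] w 0.041 F [ 0.  -0.2 -1.5]
.509,.2905,.165,-45 slide [ -0.04 -21.75 -17.67] rot [-0.1  0.2  0.1] dist 0.28
```

```bash
python3 go.py .511,.2965,.165,-45 .511,.2965,.11,-45
```

```text
t 20.55 tcp [0.5373 0.0117 0.1459] psi -45.1 tilt x [-0.003 -0.001 -1.   ] w 0.041 F [ 0.  -0.2 -1.5]
.511,.2965,.165,-45 slide [ -0.04 -22.04 -18.24] rot [-0.1  0.2  0.1] dist 0.286
.511,.2965,.11,-45 slide [5.5 0.  0. ] rot [0. 0. 0.] dist 0.055
```

Emit:
{"op": "move_arm", "data": {
  "rows": [
    {"jaw": 3, "slide": [0, -3, -2.5], "rot": [0, 0.2, 0]},
    {"jaw": 3, "slide": [0, -6.5, -5.4], "rot": [0, 0.2, 0]},
    {"jaw": 3, "slide": [0, -10, -8.3], "rot": [0, 0.2, 0]},
    {"jaw": 3, "slide": [0, -13.5, -11.2], "rot": [0, 0.2, 0]},
    {"jaw": 3, "slide": [0, -17, -14], "rot": [0, 0.2, 0]},
    {"jaw": 3, "slide": [0, -20, -16.5], "rot": [0, 0.2, 0]},
    {"jaw": 3, "slide": [0, -21.6, -17.9], "rot": [0, 0.2, 0]},
    {"jaw": 3, "slide": [0, -22, -18.2], "rot": [0, 0.2, 0]}
  ]
}}

```text
t: 21.35
eef_pos: [0.5089, 0.3, 0.1444]
orientation: [-0.652, -0.274, 0.653, -0.27]
contact_force: [0.1, -0.1, -1.9]
grip_width: 0.0412
```

Emit:
{"op": "move_arm", "data": {
  "rows": [
    {"jaw": 3, "slide": [0.5, 0, 0], "rot": [0, 0, 0]},
    {"jaw": 3, "slide": [2.5, 0, 0], "rot": [0, 0, 0]},
    {"jaw": 3, "slide": [4.5, 0, 0], "rot": [0, 0, 0]},
    {"jaw": 3, "slide": [5.3, 0, 0], "rot": [0, 0, 0]},
    {"jaw": 3, "slide": [5.3, 0, 0], "rot": [0, 0, 0]},
    {"jaw": 3, "slide": [5.3, 0, 0], "rot": [0, 0, 0]}
  ]
}}

```text
t: 21.95
eef_pos: [0.5094, 0.2994, 0.0916]
orientation: [-0.652, -0.273, 0.653, -0.27]
contact_force: [0.3, -0.1, -1.2]
grip_width: 0.0413
```

```bash
python3 go.py .511,.2965,.06,-45; python3 - <<'E'
from h import *; from station import r
c=r.camera("scene"); w=r.camera("wrist"); p=r.get_state()["eef_pos"]
print('rim',np.round(proj(c,p+[0,0,.0432]),1),'foot',np.round(proj(c,p-[0,0,.0248]),1),'tip',np.round(proj(c,(.511,.2965,.052)),1),'wrist rim',np.round(proj(w,p+[0,0,.0432])),'foot',np.round(proj(w,p-[0,0,.0248])))
a=c["image"][300:450,340:490]
cv2.imwrite('pics/j2.png',np.hstack([cv2.resize(a,(450,450),interpolation=cv2.INTER_CUBIC),cv2.resize(w["image"][200:480,210:410],(321,450))]))
E
```

```text
t 21.95 tcp [0.5094 0.2994 0.0916] psi -44.8 tilt x [-0.003  0.003 -1.   ] w 0.0413 F [ 0.3 -0.1 -1.2]
.511,.2965,.06,-45 slide [5.04 0.34 0.09] rot [ 0.2 -0.   0.3] dist 0.051
rim [423.  362.3] foot [416.1 376.5] tip [412.8 377.9] wrist rim [308. 355.] foot [308. 277.]
```

View pics/j2.png

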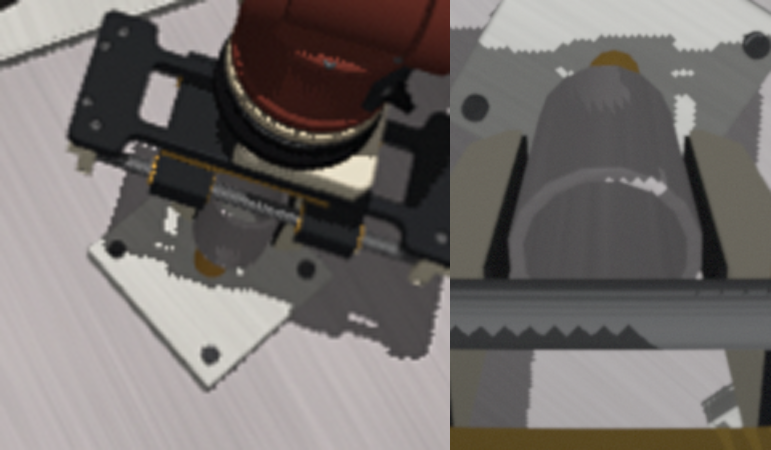

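The held rim in the wrist view is at about (307,355), which matches the prediction (308,355). The shell is centred in the grip, so I'll apply the small correction and lower it.

Emit:
{"op": "move_arm", "data": {
  "rows": [
    {"jaw": 3, "slide": [0, 0.35, 0.1], "rot": [0.2, 0, 0.3]},
    {"jaw": 3, "slide": [0, 0.35, 0.1], "rot": [0.2, 0, 0.3]},
    {"jaw": 3, "slide": [1, 0.35, 0.1], "rot": [0.2, 0, 0.3]},
    {"jaw": 3, "slide": [2, 0.35, 0.1], "rot": [0.2, 0, 0.3]},
    {"jaw": 3, "slide": [3, 0.35, 0.1], "rot": [0.2, 0, 0.3]},
    {"jaw": 3, "slide": [4, 0.35, 0.1], "rot": [0.2, 0, 0.3]},
    {"jaw": 3, "slide": [4.7, 0.35, 0.1], "rot": [0.2, 0, 0.3]},
    {"jaw": 3, "slide": [4.7, 0.35, 0.1], "rot": [0.2, 0, 0.3]}
  ]
}}

```text
t: 22.85
eef_pos: [0.5103, 0.2967, 0.0437]
orientation: [-0.653, -0.27, 0.654, -0.271]
contact_force: [-0.1, -0.4, -1.6]
grip_width: 0.0411
```

```bash
python3 go.py .511,.2965,.0597,-45 .511,.2965,.19,-45 .573,-.294,.19,-45
```

```text
t 22.85 tcp [0.5103 0.2967 0.0437] psi -45.0 tilt x [-0.001 -0.001 -1.   ] w 0.0411 F [-0.1 -0.4 -1.6]
.511,.2965,.0597,-45 slide [ 0.28  0.06 -0.04] rot [ 0.   0.1 -0. ] dist 0.003
.511,.2965,.19,-45 slide [-13.03   0.     0.  ] rot [0. 0. 0.] dist 0.13
.573,-.294,.19,-45 slide [ 0.   46.14 37.37] rot [0. 0. 0.] dist 0.594
```

Emit:
{"op": "move_arm", "data": {
  "rows": [
    {"jaw": 3, "slide": [0.25, 0.05, 0], "rot": [0, 0, 0]},
    {"jaw": 3, "slide": [0.3, 0.05, 0], "rot": [0, 0, 0]},
    {"jaw": 9.3, "slide": [0.3, 0.05, 0], "rot": [0, 0, 0]},
    {"jaw": 9.3, "slide": [0.3, 0.05, 0], "rot": [0, 0, 0]},
    {"jaw": 9.3, "slide": [0.3, 0.05, 0], "rot": [0, 0, 0]},
    {"jaw": 9.3, "slide": [-1, 0.05, 0], "rot": [0, 0, 0]},
    {"jaw": 9.3, "slide": [-5, 0.05, 0], "rot": [0, 0, 0]},
    {"jaw": 9.3, "slide": [-9, 0.05, 0], "rot": [0, 0, 0]}
  ]
}}

```text
t: 23.65
eef_pos: [0.5103, 0.2962, 0.1351]
orientation: [-0.652, -0.27, 0.654, -0.271]
contact_force: [1.0, -0.9, 0.6]
grip_width: 0.0847
```

Emit:
{"op": "move_arm", "data": {
  "rows": [
    {"jaw": 9.3, "slide": [-4, 3, 2.5], "rot": [0, 0, 0]},
    {"jaw": 9.3, "slide": [-4, 6.5, 5.2], "rot": [0, 0, 0]},
    {"jaw": 9.3, "slide": [-4, 10, 8.1], "rot": [0, 0, 0]},
    {"jaw": 9.3, "slide": [-4, 13.5, 11], "rot": [0, 0, 0]},
    {"jaw": 9.3, "slide": [-4, 17, 13.8], "rot": [0, 0, 0]},
    {"jaw": 9.3, "slide": [-4, 20.5, 16.6], "rot": [0, 0, 0]},
    {"jaw": 9.3, "slide": [-4, 24, 19.5], "rot": [0, 0, 0]},
    {"jaw": 9.3, "slide": [-4, 27, 22], "rot": [0, 0, 0]}
  ]
}}

```text
t: 24.45
eef_pos: [0.546, -0.0531, 0.1768]
orientation: [-0.653, -0.269, 0.654, -0.271]
contact_force: [0.2, -0.1, -0.6]
grip_width: 0.0933
```

```bash
python3 go.py .573,-.294,.19,-45; python3 - <<'E'
from h import *; from station import r
c=r.camera("scene"); t=r.camera("top")
print('rim expected top',np.round(proj(t,(.511,.2965,.084)),1),'scene',np.round(proj(c,(.511,.2965,.084)),1))
cv2.imwrite('pics/j3.png',np.hstack([cv2.resize(t["image"][200:300,130:230],(400,400),interpolation=cv2.INTER_CUBIC),cv2.resize(c["image"][320:440,350:470],(400,400),interpolation=cv2.INTER_CUBIC)]))
E
```

```text
t 24.45 tcp [ 0.546  -0.0531  0.1768] psi -45.1 tilt x [-0.    -0.002 -1.   ] w 0.0933 F [ 0.2 -0.1 -0.6]
.573,-.294,.19,-45 slide [ 0.62 18.96 15.1 ] rot [-0.1  0.1 -0.1] dist 0.242
rim expected top [158.2 236.8] scene [415.7 371.6]
```

View pics/j3.png

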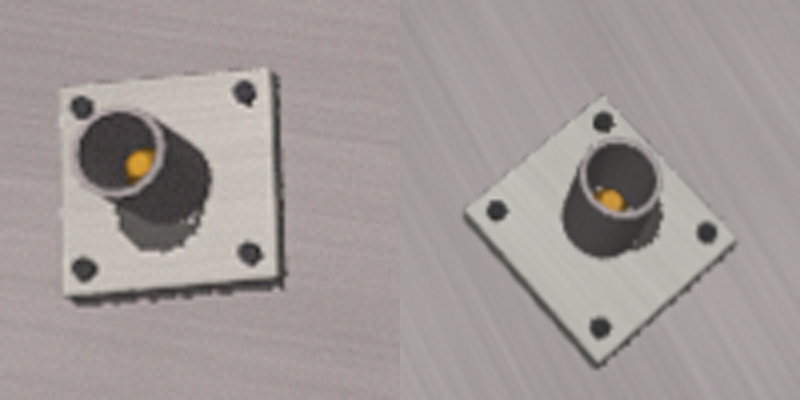

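The shell stands over the post and down on the plate; its rim is at top pixel (160,238), expected (158,237). Now the jar goes back.

Emit:
{"op": "move_arm", "data": {
  "rows": [
    {"jaw": 9.3, "slide": [0, 3.5, 2.8], "rot": [0, 0, 0]},
    {"jaw": 9.3, "slide": [0, 7, 5.6], "rot": [0, 0, 0]},
    {"jaw": 9.3, "slide": [0, 10.5, 8.4], "rot": [0, 0, 0]},
    {"jaw": 9.3, "slide": [0, 14, 11.2], "rot": [0, 0, 0]},
    {"jaw": 9.3, "slide": [0, 17, 13.6], "rot": [0, 0, 0]},
    {"jaw": 9.3, "slide": [0, 18.8, 14.9], "rot": [0, 0, 0]},
    {"jaw": 9.3, "slide": [0, 19, 15.1], "rot": [0, 0, 0]},
    {"jaw": 9.3, "slide": [0, 19, 15.1], "rot": [0, 0, 0]}
  ]
}}

```text
t: 25.35
eef_pos: [0.5708, -0.2992, 0.1783]
orientation: [-0.654, -0.265, 0.656, -0.269]
contact_force: [0.1, 0.9, -0.6]
grip_width: 0.0927
```

```bash
python3 go.py .5726,-.294,.0597,-45
```

```text
t 25.35 tcp [ 0.5708 -0.2992  0.1783] psi -45.7 tilt x [-0.001 -0.006 -1.   ] w 0.0927 F [ 0.1  0.9 -0.6]
.5726,-.294,.0597,-45 slide [13.74 -0.3  -0.55] rot [-0.7  0.2 -0.2] dist 0.138
```

Emit:
{"op": "move_arm", "data": {
  "rows": [
    {"jaw": 9.3, "slide": [0, -0.3, -0.5], "rot": [-0.7, 0.2, -0.2]},
    {"jaw": 9.3, "slide": [3, -0.3, -0.5], "rot": [-0.7, 0.2, -0.2]},
    {"jaw": 9.3, "slide": [7, -0.3, -0.5], "rot": [-0.7, 0.2, -0.2]},
    {"jaw": 9.3, "slide": [11, -0.3, -0.5], "rot": [-0.7, 0.2, -0.2]},
    {"jaw": 9.3, "slide": [13.2, -0.3, -0.5], "rot": [-0.7, 0.2, -0.2]},
    {"jaw": 9.3, "slide": [13.7, -0.3, -0.5], "rot": [-0.7, 0.2, -0.2]},
    {"jaw": 9.3, "slide": [13.7, -0.3, -0.5], "rot": [-0.7, 0.2, -0.2]},
    {"jaw": 9.3, "slide": [13.7, -0.3, -0.5], "rot": [-0.7, 0.2, -0.2]}
  ]
}}

```text
t: 26.15
eef_pos: [0.5739, -0.2935, 0.0432]
orientation: [0.654, 0.27, -0.652, 0.272]
contact_force: [-0.3, -0.6, -0.2]
grip_width: 0.0932
```

Emit:
{"op": "move_arm", "data": {
  "rows": [
    {"jaw": 4, "slide": [0, 0, 0], "rot": [0, 0, 0]},
    {"jaw": 4, "slide": [0, 0, 0], "rot": [0, 0, 0]},
    {"jaw": 4, "slide": [0, 0, 0], "rot": [0, 0, 0]},
    {"jaw": 4, "slide": [0, 0, 0], "rot": [0, 0, 0]},
    {"jaw": 4, "slide": [0, 0, 0], "rot": [0, 0, 0]},
    {"jaw": 4, "slide": [0, 0, 0], "rot": [0, 0, 0]},
    {"jaw": 4, "slide": [0, 0, 0], "rot": [0, 0, 0]}
  ],
  "force": 20
}}

```text
t: 26.85
eef_pos: [0.5738, -0.2935, 0.0432]
orientation: [0.654, 0.27, -0.652, 0.272]
contact_force: [-0.8, 0.1, 1.1]
grip_width: 0.0555
```

```bash
python3 go.py .573,-.294,.19,-45 .541,.0715,.19,-45 .541,.0715,.062,-45
```

```text
t 26.85 tcp [ 0.5738 -0.2935  0.0432] psi -44.9 tilt x [ 0.003 -0.001 -1.   ] w 0.0555 F [-0.8  0.1  1.1]
.573,-.294,.19,-45 slide [-1.28e+01  1.00e-02  8.00e-02] rot [ 0.1 -0.1 -0.2] dist 0.128
.541,.0715,.19,-45 slide [  0.   -28.11 -23.58] rot [0. 0. 0.] dist 0.367
.541,.0715,.062,-45 slide [12.8  0.   0. ] rot [0. 0. 0.] dist 0.128
```

Emit:
{"op": "move_arm", "data": {
  "rows": [
    {"jaw": 4, "slide": [-1.5, 0, 0], "rot": [0, 0, 0]},
    {"jaw": 4, "slide": [-5, 0, 0], "rot": [0, 0, 0]},
    {"jaw": 4, "slide": [-9, 0, 0], "rot": [0, 0, 0]},
    {"jaw": 4, "slide": [-12, 0, 0], "rot": [0, 0, 0]},
    {"jaw": 4, "slide": [-12.8, 0, 0], "rot": [0, 0, 0]},
    {"jaw": 4, "slide": [-12.8, -2.5, -2], "rot": [0, 0, 0]},
    {"jaw": 4, "slide": [-12.8, -5.3, -4.4], "rot": [0, 0, 0]},
    {"jaw": 4, "slide": [-12.8, -8.1, -6.8], "rot": [0, 0, 0]}
  ]
}}

```text
t: 27.65
eef_pos: [0.5626, -0.187, 0.1697]
orientation: [-0.653, -0.271, 0.653, -0.271]
contact_force: [0.8, 0.3, -2.7]
grip_width: 0.0551
```

```bash
python3 go.py .541,.0715,.19,-45
```

```text
t 27.65 tcp [ 0.5626 -0.187   0.1697] psi -45.0 tilt x [-0. -0. -1.] w 0.0551 F [ 0.8  0.3 -2.7]
.541,.0715,.19,-45 slide [ -0.16 -19.79 -16.76] rot [0. 0. 0.] dist 0.259
```

Emit:
{"op": "move_arm", "data": {
  "rows": [
    {"jaw": 4, "slide": [0, -3, -2.5], "rot": [0, 0, 0]},
    {"jaw": 4, "slide": [0, -6.3, -5.3], "rot": [0, 0, 0]},
    {"jaw": 4, "slide": [0, -9.7, -8.2], "rot": [0, 0, 0]},
    {"jaw": 4, "slide": [0, -13, -11], "rot": [0, 0, 0]},
    {"jaw": 4, "slide": [0, -16.3, -13.8], "rot": [0, 0, 0]},
    {"jaw": 4, "slide": [0, -18.8, -15.9], "rot": [0, 0, 0]},
    {"jaw": 4, "slide": [0, -19.7, -16.7], "rot": [0, 0, 0]},
    {"jaw": 4, "slide": [0, -19.8, -16.8], "rot": [0, 0, 0]}
  ]
}}

```text
t: 28.45
eef_pos: [0.5401, 0.0738, 0.1689]
orientation: [-0.652, -0.273, 0.653, -0.272]
contact_force: [-0.2, -1.4, -3.4]
grip_width: 0.0551
```

```bash
python3 go.py .541,.0715,.067,-45
```

```text
t 28.45 tcp [0.5401 0.0738 0.1689] psi -44.7 tilt x [-0.002  0.    -1.   ] w 0.0551 F [-0.2 -1.4 -3.4]
.541,.0715,.067,-45 slide [12.07  0.25  0.08] rot [0.3 0.1 0.1] dist 0.121
```

Emit:
{"op": "move_arm", "data": {
  "rows": [
    {"jaw": 4, "slide": [1, 0.2, 0.1], "rot": [0.3, 0.1, 0.1]},
    {"jaw": 4, "slide": [4.5, 0.2, 0.1], "rot": [0.3, 0.1, 0.1]},
    {"jaw": 4, "slide": [8, 0.2, 0.1], "rot": [0.3, 0.1, 0.1]},
    {"jaw": 4, "slide": [10.5, 0.2, 0.1], "rot": [0.3, 0.1, 0.1]},
    {"jaw": 4, "slide": [11.7, 0.2, 0.1], "rot": [0.3, 0.1, 0.1]},
    {"jaw": 4, "slide": [12.1, 0.2, 0.1], "rot": [0.3, 0.1, 0.1]},
    {"jaw": 4, "slide": [12.1, 0.2, 0.1], "rot": [0.3, 0.1, 0.1]},
    {"jaw": 4, "slide": [12.1, 0.2, 0.1], "rot": [0.3, 0.1, 0.1]}
  ]
}}

```text
t: 29.25
eef_pos: [0.5417, 0.0715, 0.049]
orientation: [0.654, 0.27, -0.652, 0.27]
contact_force: [0.8, 0.7, -2.4]
grip_width: 0.0548
```

```bash
python3 go.py .541,.0715,.064,-45 .541,.0715,.18,-45 .4889,-.2976,.18,-45
```

```text
t 29.25 tcp [0.5417 0.0715 0.049 ] psi -45.1 tilt x [ 0.003  0.001 -1.   ] w 0.0548 F [ 0.8  0.7 -2.4]
.541,.0715,.064,-45 slide [ 0.38 -0.05  0.05] rot [-0.1 -0.1 -0.1] dist 0.004
.541,.0715,.18,-45 slide [-11.6   0.    0. ] rot [0. 0. 0.] dist 0.116
.4889,-.2976,.18,-45 slide [ 0.   22.42 29.78] rot [0. 0. 0.] dist 0.373
```

Emit:
{"op": "move_arm", "data": {
  "rows": [
    {"jaw": 4, "slide": [0.3, 0, 0], "rot": [0, 0, 0]},
    {"jaw": 4, "slide": [0.4, 0, 0], "rot": [0, 0, 0]},
    {"jaw": 9.3, "slide": [0.35, 0, 0], "rot": [0, 0, 0]},
    {"jaw": 9.3, "slide": [0.35, 0, 0], "rot": [0, 0, 0]},
    {"jaw": 9.3, "slide": [0.35, 0, 0], "rot": [0, 0, 0]},
    {"jaw": 9.3, "slide": [-3, 0, 0], "rot": [0, 0, 0]},
    {"jaw": 9.3, "slide": [-8, 0, 0], "rot": [0, 0, 0]},
    {"jaw": 9.3, "slide": [-12.5, 0, 0], "rot": [0, 0, 0]}
  ]
}}

```text
t: 30.05
eef_pos: [0.5413, 0.0716, 0.1757]
orientation: [0.654, 0.27, -0.652, 0.27]
contact_force: [0.9, -0.1, -0.2]
grip_width: 0.0924
```

Emit:
{"op": "move_arm", "data": {
  "rows": [
    {"jaw": 9.3, "slide": [0, 2.4, 3.2], "rot": [0, 0, 0]},
    {"jaw": 9.3, "slide": [0, 5.2, 7], "rot": [0, 0, 0]},
    {"jaw": 9.3, "slide": [0, 8, 10.7], "rot": [0, 0, 0]},
    {"jaw": 9.3, "slide": [0, 10.8, 14.4], "rot": [0, 0, 0]},
    {"jaw": 9.3, "slide": [0, 13.7, 18.2], "rot": [0, 0, 0]},
    {"jaw": 9.3, "slide": [0, 16.5, 22], "rot": [0, 0, 0]},
    {"jaw": 9.3, "slide": [0, 19.3, 25.7], "rot": [0, 0, 0]},
    {"jaw": 9.3, "slide": [0, 21.5, 28.5], "rot": [0, 0, 0]}
  ]
}}

```text
t: 30.85
eef_pos: [0.4902, -0.2857, 0.1755]
orientation: [0.655, 0.269, -0.653, 0.27]
contact_force: [0.2, 0.0, -0.2]
grip_width: 0.093
```

```bash
python3 go.py .4889,-.2976,.0475,-45
```

```text
t 30.85 tcp [ 0.4902 -0.2857  0.1755] psi -45.2 tilt x [ 0.003 -0.001 -1.   ] w 0.093 F [ 0.2  0.  -0.2]
.4889,-.2976,.0475,-45 slide [14.68  0.72  0.95] rot [-0.2 -0.1 -0.1] dist 0.147
```

Emit:
{"op": "move_arm", "data": {
  "rows": [
    {"jaw": 9.3, "slide": [0, 0.7, 0.9], "rot": [-0.2, 0, 0]},
    {"jaw": 9.3, "slide": [2, 0.7, 0.9], "rot": [-0.2, 0, 0]},
    {"jaw": 9.3, "slide": [6, 0.7, 0.9], "rot": [-0.2, 0, 0]},
    {"jaw": 9.3, "slide": [10, 0.7, 0.9], "rot": [-0.2, 0, 0]},
    {"jaw": 9.3, "slide": [13.5, 0.7, 0.9], "rot": [-0.2, 0, 0]},
    {"jaw": 9.3, "slide": [14.6, 0.7, 0.9], "rot": [-0.2, 0, 0]},
    {"jaw": 9.3, "slide": [14.6, 0.7, 0.9], "rot": [-0.2, 0, 0]},
    {"jaw": 9.3, "slide": [14.6, 0.7, 0.9], "rot": [-0.2, 0, 0]}
  ]
}}

```text
t: 31.65
eef_pos: [0.4907, -0.2968, 0.031]
orientation: [0.655, 0.27, -0.652, 0.272]
contact_force: [1.0, 0.8, 0.4]
grip_width: 0.0931
```

Emit:
{"op": "move_arm", "data": {
  "rows": [
    {"jaw": 3, "slide": [0, 0, 0], "rot": [0, 0, 0]},
    {"jaw": 3, "slide": [0, 0, 0], "rot": [0, 0, 0]},
    {"jaw": 3, "slide": [0, 0, 0], "rot": [0, 0, 0]},
    {"jaw": 3, "slide": [0, 0, 0], "rot": [0, 0, 0]},
    {"jaw": 3, "slide": [0, 0, 0], "rot": [0, 0, 0]},
    {"jaw": 3, "slide": [0, 0, 0], "rot": [0, 0, 0]},
    {"jaw": 3, "slide": [0, 0, 0], "rot": [0, 0, 0]},
    {"jaw": 3, "slide": [0, 0, 0], "rot": [0, 0, 0]}
  ],
  "force": 20
}}

```text
t: 32.45
eef_pos: [0.4904, -0.2967, 0.031]
orientation: [0.655, 0.27, -0.652, 0.272]
contact_force: [-1.3, 0.2, 2.0]
grip_width: 0.0484
```

```bash
python3 go.py .4889,-.2976,.18,-45 .531,-.0495,.18,-45
```

```text
t 32.45 tcp [ 0.4904 -0.2967  0.031 ] psi -45.0 tilt x [ 0.005 -0.001 -1.   ] w 0.0484 F [-1.3  0.2  2. ]
.4889,-.2976,.18,-45 slide [-1.302e+01  1.000e-02  1.500e-01] rot [ 0.  -0.1 -0.2] dist 0.13
.531,-.0495,.18,-45 slide [  0.   -14.57 -20.52] rot [0. 0. 0.] dist 0.252
```

Emit:
{"op": "move_arm", "data": {
  "rows": [
    {"jaw": 3, "slide": [-1.5, 0, 0], "rot": [0, 0, 0]},
    {"jaw": 3, "slide": [-5, 0, 0], "rot": [0, 0, 0]},
    {"jaw": 3, "slide": [-9, 0, 0], "rot": [0, 0, 0]},
    {"jaw": 3, "slide": [-12, 0, 0], "rot": [0, 0, 0]},
    {"jaw": 3, "slide": [-13, 0, 0], "rot": [0, 0, 0]},
    {"jaw": 3, "slide": [-13, 0, 0], "rot": [0, 0, 0]},
    {"jaw": 3, "slide": [-13, -1.5, -2], "rot": [0, 0, 0]},
    {"jaw": 3, "slide": [-13, -3.3, -4.7], "rot": [0, 0, 0]}
  ]
}}

```text
t: 33.25
eef_pos: [0.4971, -0.2413, 0.1581]
orientation: [-0.654, -0.269, 0.654, -0.269]
contact_force: [0.4, 0.4, -2.7]
grip_width: 0.0478
```

```bash
python3 go.py .531,-.0495,.18,-45
```

```text
t 33.25 tcp [ 0.4971 -0.2413  0.1581] psi -45.3 tilt x [-0.001 -0.001 -1.   ] w 0.0478 F [ 0.4  0.4 -2.7]
.531,-.0495,.18,-45 slide [ -0.33 -11.24 -15.9 ] rot [-0.3  0.1  0. ] dist 0.195
```

Emit:
{"op": "move_arm", "data": {
  "rows": [
    {"jaw": 3, "slide": [-0.3, -2.3, -3.2], "rot": [0, 0, 0]},
    {"jaw": 3, "slide": [-0.3, -4.6, -6.4], "rot": [0, 0, 0]},
    {"jaw": 3, "slide": [-0.3, -6.8, -9.6], "rot": [0, 0, 0]},
    {"jaw": 3, "slide": [-0.3, -9, -12.7], "rot": [0, 0, 0]},
    {"jaw": 3, "slide": [-0.3, -10.6, -15], "rot": [0, 0, 0]},
    {"jaw": 3, "slide": [-0.3, -11.2, -15.9], "rot": [0, 0, 0]},
    {"jaw": 3, "slide": [-0.3, -11.2, -15.9], "rot": [0, 0, 0]},
    {"jaw": 3, "slide": [-0.3, -11.2, -15.9], "rot": [0, 0, 0]}
  ]
}}

```text
t: 34.05
eef_pos: [0.5304, -0.0521, 0.1597]
orientation: [-0.653, -0.268, 0.656, -0.269]
contact_force: [0.2, -1.0, -3.1]
grip_width: 0.0481
```

```bash
python3 go.py .531,-.0495,.0548,-45
```

```text
t 34.05 tcp [ 0.5304 -0.0521  0.1597] psi -45.4 tilt x [-0.004 -0.003 -1.   ] w 0.0481 F [ 0.2 -1.  -3.1]
.531,-.0495,.0548,-45 slide [12.37 -0.13 -0.28] rot [-0.4  0.2  0. ] dist 0.124
```

Emit:
{"op": "move_arm", "data": {
  "rows": [
    {"jaw": 3, "slide": [1, -0.1, -0.3], "rot": [-0.4, 0.2, 0]},
    {"jaw": 3, "slide": [4.5, -0.1, -0.3], "rot": [-0.4, 0.2, 0]},
    {"jaw": 3, "slide": [8, -0.1, -0.3], "rot": [-0.4, 0.2, 0]},
    {"jaw": 3, "slide": [10.7, -0.1, -0.3], "rot": [-0.4, 0.2, 0]},
    {"jaw": 3, "slide": [12, -0.1, -0.3], "rot": [-0.4, 0.2, 0]},
    {"jaw": 3, "slide": [12.4, -0.1, -0.3], "rot": [-0.4, 0.2, 0]},
    {"jaw": 3, "slide": [12.4, -0.1, -0.3], "rot": [-0.4, 0.2, 0]},
    {"jaw": 3, "slide": [12.4, -0.1, -0.3], "rot": [-0.4, 0.2, 0]}
  ]
}}

```text
t: 34.85
eef_pos: [0.5325, -0.0499, 0.0368]
orientation: [0.654, 0.27, -0.653, 0.271]
contact_force: [-0.1, -0.2, -3.2]
grip_width: 0.0477
```

```bash
python3 go.py .531,-.0495,.0518,-45 .531,-.0495,.18,-53 .4033,-.3096,.18,-85
```

```text
t 34.85 tcp [ 0.5325 -0.0499  0.0368] psi -45.0 tilt x [ 0.002 -0.    -1.   ] w 0.0477 F [-0.1 -0.2 -3.2]
.531,-.0495,.0518,-45 slide [ 0.38 -0.14  0.08] rot [-0.  -0.1 -0.1] dist 0.004
.531,-.0495,.18,-53 slide [-12.82   0.     0.  ] rot [8. 0. 0.] dist 0.128
.4033,-.3096,.18,-85 slide [ 0.   13.09 25.85] rot [32.  0.  0.] dist 0.29
```

Emit:
{"op": "move_arm", "data": {
  "rows": [
    {"jaw": 3, "slide": [0.3, -0.1, 0], "rot": [0, 0, 0]},
    {"jaw": 3, "slide": [0.4, -0.1, 0], "rot": [0, 0, 0]},
    {"jaw": 9.3, "slide": [0.35, -0.1, 0], "rot": [0, 0, 0]},
    {"jaw": 9.3, "slide": [0.35, -0.1, 0], "rot": [0, 0, 0]},
    {"jaw": 9.3, "slide": [0.35, -0.1, 0], "rot": [0, 0, 0]},
    {"jaw": 9.3, "slide": [-3, -0.1, 0], "rot": [0, 0, 0]},
    {"jaw": 9.3, "slide": [-8, -0.1, 0], "rot": [0, 0, 0]},
    {"jaw": 9.3, "slide": [-13, -0.1, 0], "rot": [0, 0, 0]}
  ]
}}

```text
t: 35.65
eef_pos: [0.5311, -0.0491, 0.1681]
orientation: [0.653, 0.27, -0.653, 0.271]
contact_force: [0.5, 0.5, 0.7]
grip_width: 0.0901
```

```bash
python3 go.py .4033,-.3096,.18,-85
```

```text
t 35.65 tcp [ 0.5311 -0.0491  0.1681] psi -45.0 tilt x [ 0.  0. -1.] w 0.0901 F [0.5 0.5 0.7]
.4033,-.3096,.18,-85 slide [ 0.69  9.39 27.45] rot [40. -0. -0.] dist 0.29
```

Emit:
{"op": "move_arm", "data": {
  "rows": [
    {"jaw": 9.3, "slide": [0, 1.2, 3.4], "rot": [6, 0, 0]},
    {"jaw": 9.3, "slide": [0, 2.5, 7.3], "rot": [12, 0, 0]},
    {"jaw": 9.3, "slide": [0, 3.9, 11.3], "rot": [18, 0, 0]},
    {"jaw": 9.3, "slide": [0, 5.3, 15.4], "rot": [24, 0, 0]},
    {"jaw": 9.3, "slide": [0, 6.7, 19.6], "rot": [30, 0, 0]},
    {"jaw": 9.3, "slide": [0, 8.1, 23.6], "rot": [36, 0, 0]},
    {"jaw": 9.3, "slide": [0, 9.1, 26.7], "rot": [40, 0, 0]},
    {"jaw": 9.3, "slide": [0, 9.4, 27.4], "rot": [40, 0, 0]}
  ]
}}

```text
t: 36.45
eef_pos: [0.4009, -0.3137, 0.1683]
orientation: [-0.706, -0.027, 0.707, -0.029]
contact_force: [0.0, 0.1, 0.4]
grip_width: 0.0929
```

```bash
python3 go.py .4033,-.3096,.066,-85
```

```text
t 36.45 tcp [ 0.4009 -0.3137  0.1683] psi -85.5 tilt x [-0.001 -0.003 -1.   ] w 0.0929 F [0.  0.1 0.4]
.4033,-.3096,.066,-85 slide [12.11 -0.42 -0.28] rot [-0.5  0.1 -0.2] dist 0.121
```

Emit:
{"op": "move_arm", "data": {
  "rows": [
    {"jaw": 9.3, "slide": [0, -0.4, -0.25], "rot": [-0.5, 0, -0.2]},
    {"jaw": 9.3, "slide": [2, -0.4, -0.25], "rot": [-0.5, 0, -0.2]},
    {"jaw": 9.3, "slide": [5.5, -0.4, -0.25], "rot": [-0.5, 0, -0.2]},
    {"jaw": 9.3, "slide": [9, -0.4, -0.25], "rot": [-0.5, 0, -0.2]},
    {"jaw": 9.3, "slide": [11.3, -0.4, -0.25], "rot": [-0.5, 0, -0.2]},
    {"jaw": 9.3, "slide": [12.1, -0.4, -0.25], "rot": [-0.5, 0, -0.2]},
    {"jaw": 9.3, "slide": [12.1, -0.4, -0.25], "rot": [-0.5, 0, -0.2]},
    {"jaw": 9.3, "slide": [12.1, -0.4, -0.25], "rot": [-0.5, 0, -0.2]}
  ]
}}

```text
t: 37.25
eef_pos: [0.4043, -0.3093, 0.0482]
orientation: [0.707, 0.032, -0.706, 0.031]
contact_force: [-0.4, 0.2, -0.4]
grip_width: 0.0931
```

Emit:
{"op": "move_arm", "data": {
  "rows": [
    {"jaw": 3, "slide": [0, 0, 0], "rot": [0, 0, 0]},
    {"jaw": 3, "slide": [0, 0, 0], "rot": [0, 0, 0]},
    {"jaw": 3, "slide": [0, 0, 0], "rot": [0, 0, 0]},
    {"jaw": 3, "slide": [0, 0, 0], "rot": [0, 0, 0]},
    {"jaw": 3, "slide": [0, 0, 0], "rot": [0, 0, 0]},
    {"jaw": 3, "slide": [0, 0, 0], "rot": [0, 0, 0]},
    {"jaw": 3, "slide": [0, 0, 0], "rot": [0, 0, 0]},
    {"jaw": 3, "slide": [0, 0, 0], "rot": [0, 0, 0]}
  ],
  "force": 20
}}

```text
t: 38.05
eef_pos: [0.4044, -0.3094, 0.0481]
orientation: [0.707, 0.032, -0.706, 0.031]
contact_force: [-0.0, -0.3, -0.1]
grip_width: 0.0438
```

Emit:
{"op": "move_arm", "data": {
  "rows": [
    {"jaw": 3, "slide": [-1.5, 0, 0], "rot": [0, 0, 0]},
    {"jaw": 3, "slide": [-5, 0, 0], "rot": [0, 0, 0]},
    {"jaw": 3, "slide": [-9, 0, 0], "rot": [0, 0, 0]},
    {"jaw": 3, "slide": [-12, 0, 0], "rot": [0, 0, 0]},
    {"jaw": 3, "slide": [-12.8, 0, 0], "rot": [0, 0, 0]},
    {"jaw": 3, "slide": [-12.8, -3, -0.6], "rot": [0, 0, 0]},
    {"jaw": 3, "slide": [-12.8, -6.5, -1.6], "rot": [0, 0, 0]},
    {"jaw": 3, "slide": [-12.8, -10, -2.6], "rot": [0, 0, 0]}
  ]
}}

```text
t: 38.85
eef_pos: [0.42, -0.2062, 0.1746]
orientation: [-0.706, -0.032, 0.707, -0.03]
contact_force: [0.5, -0.0, -2.8]
grip_width: 0.0435
```

```bash
python3 go.py .4765,.019,.192,-85
```

```text
t 38.85 tcp [ 0.42   -0.2062  0.1746] psi -85.0 tilt x [-0.002  0.002 -1.   ] w 0.0435 F [ 0.5 -0.  -2.8]
.4765,.019,.192,-85 slide [  0.17 -21.94  -7.6 ] rot [0.  0.1 0.1] dist 0.232
```

Emit:
{"op": "move_arm", "data": {
  "rows": [
    {"jaw": 3, "slide": [0, -4, -1.4], "rot": [0, 0, 0]},
    {"jaw": 3, "slide": [0, -8, -2.8], "rot": [0, 0, 0]},
    {"jaw": 3, "slide": [0, -12, -4.2], "rot": [0, 0, 0]},
    {"jaw": 3, "slide": [0, -16, -5.6], "rot": [0, 0, 0]},
    {"jaw": 3, "slide": [0, -19.6, -6.8], "rot": [0, 0, 0]},
    {"jaw": 3, "slide": [0, -21.5, -7.4], "rot": [0, 0, 0]},
    {"jaw": 3, "slide": [0, -21.9, -7.6], "rot": [0, 0, 0]},
    {"jaw": 3, "slide": [0, -21.9, -7.6], "rot": [0, 0, 0]}
  ]
}}

```text
t: 39.65
eef_pos: [0.4757, 0.0184, 0.1737]
orientation: [-0.705, -0.032, 0.708, -0.031]
contact_force: [0.2, 0.3, -3.3]
grip_width: 0.0434
```

```bash
python3 go.py .4765,.019,.072,-85
```

```text
t 39.65 tcp [0.4757 0.0184 0.1737] psi -84.9 tilt x [-0.005  0.001 -1.   ] w 0.0434 F [ 0.2  0.3 -3.3]
.4765,.019,.072,-85 slide [12.04 -0.04 -0.15] rot [0.1 0.3 0.1] dist 0.12
```

Emit:
{"op": "move_arm", "data": {
  "rows": [
    {"jaw": 3, "slide": [1.5, 0, -0.1], "rot": [0, 0.3, 0]},
    {"jaw": 3, "slide": [5, 0, -0.1], "rot": [0, 0.3, 0]},
    {"jaw": 3, "slide": [8.5, 0, -0.1], "rot": [0, 0.3, 0]},
    {"jaw": 3, "slide": [10.7, 0, -0.1], "rot": [0, 0.3, 0]},
    {"jaw": 3, "slide": [11.7, 0, -0.1], "rot": [0, 0.3, 0]},
    {"jaw": 3, "slide": [12, 0, -0.1], "rot": [0, 0.3, 0]},
    {"jaw": 3, "slide": [12, 0, -0.1], "rot": [0, 0.3, 0]},
    {"jaw": 3, "slide": [12, 0, -0.1], "rot": [0, 0.3, 0]}
  ]
}}

```text
t: 40.45
eef_pos: [0.477, 0.0182, 0.0546]
orientation: [0.707, 0.031, -0.706, 0.031]
contact_force: [0.2, 0.0, -1.9]
grip_width: 0.0434
```

```bash
python3 go.py .4765,.019,.069,-85
```

```text
t 40.45 tcp [0.477  0.0182 0.0546] psi -85.0 tilt x [ 0.002  0.001 -1.   ] w 0.0434 F [ 0.2  0.  -1.9]
.4765,.019,.069,-85 slide [ 0.44 -0.08  0.04] rot [ 0.  -0.1  0.1] dist 0.005
```

Emit:
{"op": "move_arm", "data": {
  "rows": [
    {"jaw": 3, "slide": [0.3, -0.1, 0], "rot": [0, 0, 0]},
    {"jaw": 3, "slide": [0.45, -0.1, 0], "rot": [0, 0, 0]},
    {"jaw": 7, "slide": [0.4, -0.1, 0], "rot": [0, 0, 0]},
    {"jaw": 7, "slide": [0.4, -0.1, 0], "rot": [0, 0, 0]},
    {"jaw": 7, "slide": [0.4, -0.1, 0], "rot": [0, 0, 0]},
    {"jaw": 7, "slide": [-3, -0.1, 0], "rot": [0, 0, 0]},
    {"jaw": 7, "slide": [-7.5, -0.1, 0], "rot": [0, 0, 0]},
    {"jaw": 7, "slide": [-12, -0.1, 0], "rot": [0, 0, 0]}
  ]
}}

```text
t: 41.25
eef_pos: [0.4761, 0.0191, 0.1759]
orientation: [0.707, 0.032, -0.706, 0.031]
contact_force: [1.5, 0.1, -0.9]
grip_width: 0.0698
```

Emit:
{"op": "move_arm", "data": {
  "rows": [
    {"jaw": 7, "slide": [-2, 4, 0], "rot": [0, 0, 0]},
    {"jaw": 7, "slide": [-2, 8, 0], "rot": [0, 0, 0]},
    {"jaw": 7, "slide": [-2, 12, 0], "rot": [0, 0, 0]},
    {"jaw": 7, "slide": [-2, 16, 0], "rot": [0, 0, 0]},
    {"jaw": 7, "slide": [-2, 20, 0], "rot": [0, 0, 0]},
    {"jaw": 7, "slide": [-2, 23, 0], "rot": [0, 0, 0]},
    {"jaw": 7, "slide": [-2, 24, 0], "rot": [0, 0, 0]},
    {"jaw": 7, "slide": [-2, 24, 0], "rot": [0, 0, 0]}
  ]
}}

```text
t: 42.05
eef_pos: [0.4968, -0.221, 0.1954]
orientation: [0.707, 0.031, -0.706, 0.03]
contact_force: [-1.1, 0.2, -0.3]
grip_width: 0.0699
```

```bash
python3 - <<'E'
from h import *; from station import r
t=r.camera("top"); cv2.imwrite('pics/f.png',cv2.resize(t["image"][205:325,140:400],(780,360),interpolation=cv2.INTER_CUBIC))
a=cv2.resize(t["image"][205:325,240:400],None,fx=5,fy=5,interpolation=cv2.INTER_CUBIC)
d=cv2.absdiff(a,cv2.imread('pics/topc.png')); cv2.imwrite('pics/f.png',a); print(d.mean())
E
```

```text
9.889180555555555
```

View pics/f.png

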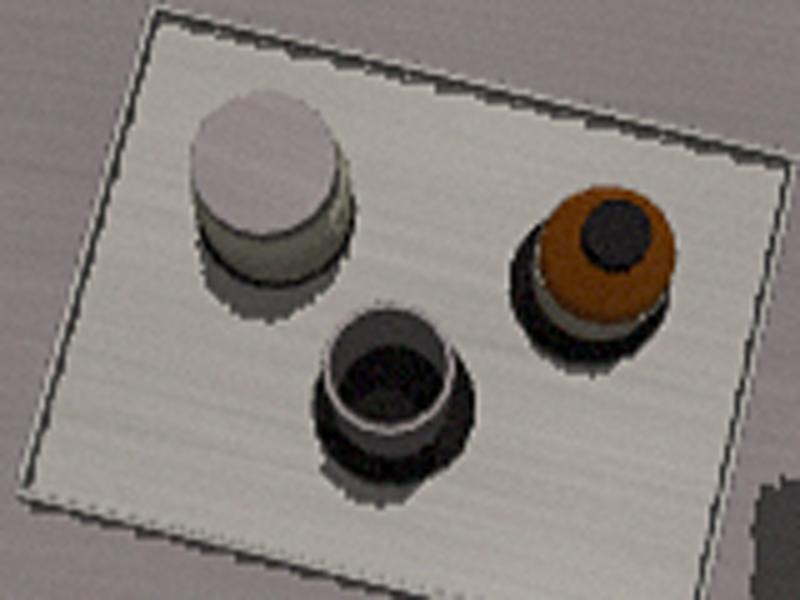

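The lid (264,163), cap (617,235) and head tube rim (391,369) are each within about 6 enlarged pixels (about 3 mm) of the start, all upright on their seats. I'm handing in.

```bash
python3 -c "
from station import r
print(r.sign_off()); print(r.get_state()['t'])"
```

```text
the job is handed in; nothing more can be done
None
the job is handed in; nothing more can be done
```

I did the job in the order asked. The head tube, jar and bottle went onto the side mat. The shell then went over the brass post, and after that the jar, bottle and head tube went back to their own seats. I handed in at about 42 s of simulated time; the hand-in reports no verdict.

**Tray, final top view:** all three objects stand upright on their original seats, each about 2–3 mm or less from where it stood at the start (limit 15 mm).

**Jig, viewed just after the shell was released:** the shell stood upright over the post and down on the plate, with its rim about 2 px (about 3 mm) from where I expected it (limit 9 mm). I did not look at it again before handing in, but nothing went near it after that.

**Disagreements:**
- **Jig position:** my first estimate, read by eye, was about 6.5 mm off; the enlarged view corrected it before the shell was lowered.
- **Shell in the grip:** one rough wrist-camera reading suggested the shell sat about 7 mm off centre in the gripper. A closer view showed it was centred.

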